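# Take the electronic door lock apart and lay out its parts

## Robot

A 7-joint arm with a two-finger parallel gripper is mounted at the origin on the work surface. World frame = base frame: x ahead of the robot, y to its left, z up, the work surface at z = 0. Lengths are in m, angles in rad, forces in N, time in s.
With the tool pointing down it reaches from about 0.4 to 0.85 m from the base axis. Payload 4.5 kg.
Tool frame: the origin (TCP) lies on the centre line of the jaws, within the pads' length; the fingertips stand 25 mm ahead of it and the grasp point (between the pads) lies 6 mm ahead of it; z points along the fingers, y is the direction in which the jaws open and shut (so a half turn about z gives the same grasp; the last joint's range is limited). The gripper opens to 88 mm and grips with 3 to 60 N. Pads are 18 mm wide; open, the fingers measure 123 mm over their backs; the gripper's body (75 mm by 187 mm) begins 45 mm behind the grasp point.
Start: joints at [-1.279, 0.689, -0.195, 1.565, 0.157, 0.902, -0.215], TCP at [0.159, 0.604, 0.264] pointing down, gripper open.
Joint ranges: [-3.01, 3.01], [-0.46, 2.08], [-1.47, 1.51], [0.13, 2.56], [-1, 4.14], [0.04, 2.09], [-2.66, 2.66]. Speed limits (rad/s): [2.57, 2.57, 3.14, 3.14, 3.14, 3.14, 3.14].

## Interface

Orientations are given as a unit quaternion [x, y, z, w].
In Python, from plant import r, eyes gives the robot as it stands.
- The arm moves only by the tool servo_tool, never from a script. Its argument "deltas" is a list of rows, each an object of numbers: "dx", "dy", "dz": the shift along the tool's x, y, z in units of 60 mm (1.0 is 60 mm); "ax", "ay", "az": the turn, a rotation vector about the tool's x, y, z in units of 6 degrees (1.0 is 6 degrees); "hand": the finger opening in mm, from 0 to 88.1. A call has 1 to 10 rows; each row is the pose to reach, as a shift and turn from the pose commanded when the call began, along the tool's axes at that moment; what a row does not reach only later rows make up. A row lasts 1/8 s, in which the tool goes at most 62.5 mm and 10.7 degrees, less where a joint would pass 70% of its speed; a pose out of reach is approached as far as the arm can. A call with a gripper value outside its range is refused whole. The fingers move at their own pace and stop on an object; "newtons" is the grip in N (left out, the last holds). Time passes only in rows, so rows that repeat a pose let the fingers close. It gives the time, the measured TCP pose, the force and the opening at its end, in the units of the state.
- r.get_state(): the state, without advancing time (a new reading comes with each control period).
- eyes.snapshot(name): name is "side" or "top" or "wrist"; returns (picture, depth): 420x560x3 uint8, red, green, blue; 420x560 float32, m along the optical axis (not along the pixel's ray), 0 where there is no reading.
- eyes.camera_model(name): a dict with "fx", "fy", "cx", "cy" (pixels), "k1" (the pictures are not rectified: a ray, as slopes to the right and down, at radius r is drawn at 1 + k1 r^2 times it, then the intrinsics apply), "pose" (4x4, takes a point from camera to world coordinates). Camera axes: x right, y up, looking along -z (the intrinsics and any distortion apply to the point x, -y, -z); pixel columns grow to the right and rows downward; lengths in m; the calibration is good to about 2 mm. A picture is of the moment at which its call begins: read the wrist's pose just before it. camera_model takes no time and is no camera call; for the wrist camera it gives the pose at the moment of the call.
- r.finish_job(): hands the job in, once; it reports no verdict.
The state is a dict: "clock": time; "q": joint angles; "qd": joint speeds; "joint_torque": joint torques, N m; "tool_pos": TCP position; "eef_rot": TCP orientation; "contact_force": force on the tool from outside, world axes, zero at the start; "moment": the same for the moment, N m; "opening": opening from 0.0 (shut) to 1.0 (fully open).
Only numpy, scipy, OpenCV 4.12 (cv2) and the standard library are available. Lean on these libraries where they do the work, as an engineer would, in place of code of your own. Each camera call takes 0.05 s, during which the arm holds its last target.

## Task

The electronic door lock on the dark plate is unscrewed and lies as a stack of four parts. Take it apart from the top down and lay each part, right side up, flat in the middle of its own place, in the outline and lined up with it lengthwise (either end first), before you take the next: the battery pack on the red charging cradle, the grey motor unit on the white pad, the green circuit board on the blue pad, and the brass lock body on the brown pad. Set them down without dropping them, let go, and leave the green reel and the amber jar where they stand.

Things in the scene. Friction and masses are not known exactly. Their poses are not given: they have to be found in the camera images.
- battery: Battery pack, top of the stack: black open holder with two orange cells lying lengthwise in it, 74 long x 58 wide x 24 mm high, rigid side walls, about 0.14 kg. The four parts lie loose on one another, nearly centred, each shorter but 4 mm wider than the one under it. Origin: centre of its underside; x along its length, y across its width, z up.
- motor: Motor unit, second from the top: grey plastic box 100 long x 54 wide x 24 mm high with a flat top; a round steel boss (18 mm across) sticks out 6 mm at the +x end. About 0.18 kg. Origin: centre of its underside; x along its length, y across its width, z up.
- board: Circuit board, third from the top: green board on a black carrier, together 124 long x 50 wide x 24 mm high; small flat chips on its ends. About 0.12 kg. Origin: centre of its underside; x along its length, y across its width, z up.
- lock_body: Lock body, bottom of the stack: brass-coloured metal case 148 long x 46 wide x 24 mm high; a steel latch bolt (14 mm wide) sticks out 12 mm at the +x end. About 0.35 kg. It rests loose on a fixed dark plate 172 x 74 mm, 6 mm thick. Origin: centre of its underside; x along its length, y across its width, z up.
- charger: Red charging cradle, place of the battery pack: red plate 126 x 78 x 5 mm with a white outline 74 x 58 mm about its centre; a black contact block 10 mm long, 40 mm wide, rising 16 mm above the plate, stands at its +x end (from 52 to 62 mm from the centre). Fixed. Origin: centre of its underside, at bench level; x along its length; upper face 5 mm above the origin.
- motor_pad: White pad, place of the motor unit: plate 140 x 78 x 5 mm with a black outline 100 x 54 mm about its centre. Fixed. Origin: centre of its underside, at bench level; x along its length; upper face 5 mm above the origin.
- board_pad: Blue anti-static pad, place of the circuit board: plate 164 x 78 x 5 mm with a white outline 124 x 50 mm about its centre. Fixed. Origin: centre of its underside, at bench level; x along its length; upper face 5 mm above the origin.
- lock_pad: Brown pad, for the lock body, a plate 196 x 78 x 5 mm with a white outline 148 x 46 mm about its centre. Fixed. Origin: centre of its underside, at bench level; x along its length; upper face 5 mm above the origin.
- reel: Small green reel, 44 mm across, 30 mm high, standing loose on the bench near the end of the stack that faces the robot. Not to be disturbed. Origin: centre of its underside.
- jar: Small amber jar with a steel cap, 36 mm across, 46 mm high, standing loose on the bench just beyond the red cradle's far end. Not to be disturbed. Origin: centre of its underside.
Things that resemble listed ones, but are neither listed nor needed, are in the scene too. What is shaped like the lock_body but pink or purple is not meant.

How it is judged:
On the way, in this order (a step that is already met when the one before it is completed fails the run):
1. the battery pack lies released on the red charging cradle (horizontal distance between battery and charger below 0.014 m and z of battery in the frame of charger between 0.002 and 0.008 m and angle between battery's own z axis and vertical below 0.1 rad and angle between the x axis of battery and the x axis of charger, either way round below 0.2 rad and contact force between battery and the fingers below 0.05 N and linear speed of battery below 0.02 m/s), for 0.2 s.
2. the motor unit lies released on the white pad (horizontal distance between motor and motor_pad below 0.014 m and z of motor in the frame of motor_pad between 0.002 and 0.008 m and angle between motor's own z axis and vertical below 0.1 rad and angle between the x axis of motor and the x axis of motor_pad, either way round below 0.2 rad and contact force between motor and the fingers below 0.05 N and linear speed of motor below 0.02 m/s), for 0.2 s.
3. the circuit board lies released on the blue pad (horizontal distance between board and board_pad below 0.014 m and z of board in the frame of board_pad between 0.002 and 0.008 m and angle between board's own z axis and vertical below 0.1 rad and angle between the x axis of board and the x axis of board_pad, either way round below 0.2 rad and contact force between board and the fingers below 0.05 N and linear speed of board below 0.02 m/s), for 0.2 s.
4. the lock body lies released on the brown pad (horizontal distance between lock_body and lock_pad below 0.014 m and z of lock_body in the frame of lock_pad between 0.002 and 0.008 m and angle between lock_body's own z axis and vertical below 0.1 rad and angle between the x axis of lock_body and the x axis of lock_pad, either way round below 0.2 rad and contact force between lock_body and the fingers below 0.05 N and linear speed of lock_body below 0.02 m/s), for 0.2 s.
At the end, for the whole second after the job is handed in: Battery on red, motor on white, board on blue, lock body on brown: each flat on its plate (underside within 3 mm of its face, tilt under 0.1 rad), centre within 14 mm of the plate's centre, lengthwise within 0.2 rad (either way round), released and at rest (all of step 1 and all of step 2 and all of step 3 and all of step 4); the robot touches nothing.
It fails at once if a part of the lock is dropped (falls free, faster than 0.7 m/s, which is a fall of about 25 mm) ((linear speed of battery above 0.7 m/s and contact force between battery and the fingers below 0.01 N) or (linear speed of motor above 0.7 m/s and contact force between motor and the fingers below 0.01 N) or (linear speed of board above 0.7 m/s and contact force between board and the fingers below 0.01 N) or (linear speed of lock_body above 0.7 m/s and contact force between lock_body and the fingers below 0.01 N)).
It fails at once if the reel is moved by more than 20 mm (distance of reel from where it was at the start of the episode above 0.02 m).
It fails at once if the jar is moved by more than 20 mm (distance of jar from where it was at the start of the episode above 0.02 m).
It also fails if it takes over 131 s, if anything falls off the work surface, if the arm or the gripper's body presses on something with over 40 N, if the wrist force passes 120 N, or if a joint passes its speed limit or range.

## Working session

There is one attempt and no reset: what is moved stays moved. The work goes in short steps, Python scripts to look and compute and a tool call to move; the robot and the scene stay as the last step left them, time stands still between calls to the robot, and variables do not carry over. Pictures are saved under pics/ and viewed, and the job is handed in when it is done.

Besides the shell and the picture viewer there is one more tool, called after "Call:" by a JSON object that holds its "name" and its "arguments", one argument or row to a line. servo_tool: Moves the arm, as the interface text tells. Its arguments: {"type":"object","properties":{"deltas":{"type":"array","items":{"type":"object","properties":{"dx":{"type":"number"},"dy":{"type":"number"},"dz":{"type":"number"},"ax":{"type":"number"},"ay":{"type":"number"},"az":{"type":"number"},"hand":{"type":"number"}}}},"newtons":{"type":"number"}},"required":["deltas"]}

```bash
mkdir -p pics; ls; python3 - <<'E'
from plant import r,eyes
import cv2,numpy as np
s=r.get_state(); print(s)
for n in ['top','side']:
    p,d=eyes.snapshot(n); cv2.imwrite(f'pics/{n}0.png',p[:,:,::-1]); np.savez(f'{n}0.npz',p=p,d=d)
    print(n,eyes.camera_model(n))
E
```

```text
pics
{'clock': 0.0, 'q': array([-1.27919819,  0.68998322, -0.19454034,  1.56632764,  0.15730699,
        0.9024895 , -0.21512365]), 'qd': array([ 0.00081186,  0.0022726 ,  0.00042984, -0.00071092, -0.00020499,
       -0.0010112 , -0.00058641]), 'joint_torque': array([-1.44885376e-03, -5.27556145e+01, -1.26755700e+00, -1.53431082e+01,
       -5.27177425e-02,  6.81307109e-03,  1.80449906e-04]), 'tool_pos': array([0.15922984, 0.6037792 , 0.2629155 ]), 'eef_rot': array([ 1.28501005e-01,  9.91708964e-01, -9.05013191e-04, -5.74387164e-05]), 'contact_force': array([ 0.35747008, -0.52597199,  0.2212649 ]), 'moment': array([-0.01415114, -0.01148344, -0.02156196]), 'opening': 0.9981258110605313}
top {'fx': 482.3690583571331, 'fy': 482.3690583571331, 'cx': 280.7329424189597, 'cy': 208.0009133617414, 'k1': -0.1747929646932612, 'pose': array([[ 0.01049698,  0.99913759, -0.04017316,  0.49274101],
       [-0.99993864,  0.01034623, -0.00395874,  0.00480342],
       [-0.00353968,  0.04021225,  0.99918489,  1.11058523],
       [ 0.        ,  0.        ,  0.        ,  1.        ]])}
side {'fx': 410.0234019904181, 'fy': 410.0234019904181, 'cx': 278.71316329621635, 'cy': 214.88349433302287, 'k1': -0.08167204180395021, 'pose': array([[ 0.98701219,  0.0919155 , -0.13175161,  0.41058381],
       [-0.1604187 ,  0.60749151, -0.77795881, -0.78033953],
       [ 0.00853152,  0.78899024,  0.61434649,  0.6910654 ],
       [ 0.        ,  0.        ,  0.        ,  1.        ]])}
```

View pics/top0.png

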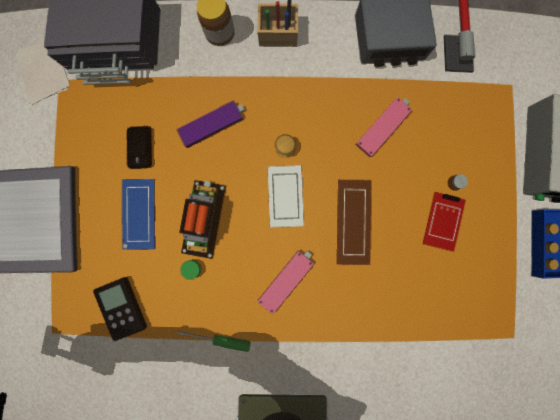

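View pics/side0.png

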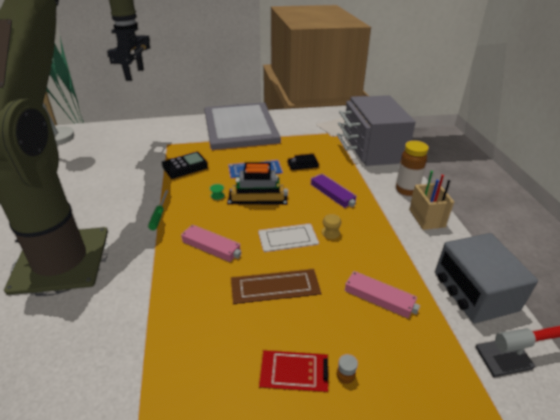

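The top view shows the stack at (203,219), with the green reel at (190,270). The pads are blue at (138,214), white at (286,196), brown at (354,222) and red at (444,221), and the amber jar is at (459,182). The pink and purple items are decoys. Next I'll measure the poses.

```bash
cat > h.py <<'E'
import numpy as np,cv2
from plant import r,eyes
from scipy.spatial.transform import Rotation as R
def rays(m,uv):
    K=np.array([[m['fx'],0,m['cx']],[0,m['fy'],m['cy']],[0,0,1.]])
    uv=np.asarray(uv,float).reshape(-1,1,2)
    return cv2.undistortPoints(uv,K,np.array([m['k1'],0,0,0,0.]),None,None).reshape(-1,2) if 0 else cv2.undistortPointsIter(uv,K,np.array([m['k1'],0,0,0.]),None,None,(3,50,1e-9)).reshape(-1,2)
def at_z(m,uv,z):
    s=rays(m,uv);d=np.c_[s[:,0],-s[:,1],-np.ones(len(s))]@m['pose'][:3,:3].T;o=m['pose'][:3,3]
    return o+d*((z-o[2])/d[:,2])[:,None]
def cloud(m,d):
    h,w=d.shape;u,v=np.meshgrid(np.arange(w),np.arange(h))
    s=rays(m,np.c_[u.ravel(),v.ravel()]);z=d.ravel()
    P=np.c_[s[:,0]*z,-s[:,1]*z,-z]@m['pose'][:3,:3].T+m['pose'][:3,3]
    P[z==0]=np.nan
    return P.reshape(h,w,3)
def proj(m,P):
    q=(np.atleast_2d(P)-m['pose'][:3,3])@m['pose'][:3,:3]
    s=np.c_[q[:,0],-q[:,1]]/-q[:,2:3];f=1+m['k1']*(s**2).sum(1,keepdims=True)
    return s*f*m['fx']+[m['cx'],m['cy']]
def rect(pts):
    (c,s,a)=cv2.minAreaRect(np.float32(pts[:,:2]*1000))
    if s[0]<s[1]: s=s[::-1];a+=90
    a=(a+90)%180-90
    return np.round(c,1),np.round(s,1),round(a,1)
def go(p,yaw=None):
    """delta to reach TCP p in tool axes (units); yaw: desired direction (deg) of tool y mod 180, tool down"""
    s=r.get_state();q=R.from_quat(s['eef_rot']);d=q.inv().apply(np.array(p)-s['tool_pos'])/0.06
    out=[np.round(d,3)]
    if yaw is not None:
        y=np.array([np.cos(np.radians(yaw)),np.sin(np.radians(yaw)),0]);best=None
        for sg in (1,-1):
            yy=y*sg;z=np.array([0,0,-1.]);x=np.cross(yy,z)
            rv=(q.inv()*R.from_matrix(np.c_[x,yy,z])).as_rotvec()
            out.append(np.round(np.degrees(rv)/6,3))
    return out
E
python3 - <<'E'
from h import *
f=np.load('top0.npz');p,d=f['p'],f['d'];m=eyes.camera_model('top')
C=cloud(m,d);np.save('C.npy',C)
hsv=cv2.cvtColor(p,cv2.COLOR_RGB2HSV);H,S,V=[hsv[...,i].astype(int) for i in range(3)]
b=lambda x0,x1,y0,y1:(slice(y0,y1),slice(x0,x1))
def seg(name,mask,box,z):
    M=np.zeros(mask.shape,np.uint8);M[b(*box)]=mask[b(*box)]
    M=cv2.morphologyEx(M,cv2.MORPH_OPEN,np.ones((2,2),np.uint8))
    n,l,st,_=cv2.connectedComponentsWithStats(M);k=1+st[1:,4].argmax()
    v,u=np.nonzero(l==k)
    print(name,rect(at_z(m,np.c_[u,v],z)),len(u),'zmed',np.round(np.nanmedian(C[v,u,2]),4))
seg('blue',((H>100)&(H<125)&(S>120)),(110,170,170,260),.005)
seg('white',((S<70)&(V>120)),(255,315,155,240),.005)
seg('brown',((V<125)),(325,385,170,275),.005)
seg('red',((H<6)|(H>172))&(S>150),(415,475,180,260),.005)
Z=C[...,2]
for nm,box in (('stack',(170,240,170,265)),):
    z=Z[b(*box)]
    for lo,hi in((.09,.12),(.07,.085),(.045,.063),(.02,.038),(.002,.012)):
        M=np.zeros(Z.shape,bool);M[b(*box)]=(z>lo)&(z<hi);v,u=np.nonzero(M)
        print(lo,hi,M.sum(),rect(C[v,u]) if len(v)>3 else '')
for nm,box in (('reel',(175,205,255,285)),('jar',(448,472,168,195))):
    M=np.zeros(Z.shape,bool);M[b(*box)]=Z[b(*box)]>.015;v,u=np.nonzero(M)
    print(nm,rect(C[v,u]),np.nanmax(C[v,u,2]))
def crop(n,x0,x1,y0,y1,k):cv2.imwrite(n,cv2.resize(p[y0:y1,x0:x1,::-1],None,fx=k,fy=k,interpolation=cv2.INTER_CUBIC))
crop('pics/c1.png',170,240,170,285,5);crop('pics/c2.png',410,480,165,260,6)
E
```

```text
blue (array([518.4, 341.7]), array([119.6,  45.3]), 2.5) 964 zmed 0.0048
white (array([562.9,  -3.4]), array([139.7,  77.2]), 3.0) 2004 zmed 0.0041
brown (array([ 504.8, -161. ]), array([193.8,  76.8]), 0.2) 2650 zmed 0.004
red (array([ 508. , -375.3]), array([122.9,  75.7]), -13.5) 1381 zmed 0.0037
0.09 0.12 912 (array([511. , 188.1]), array([72.2, 60.1]), -9.3)
0.07 0.085 317 (array([513.9, 186. ]), array([104.6,  55.3]), -8.1)
0.045 0.063 223 (array([511.2, 186.5]), array([122.4,  53.8]), -7.5)
0.02 0.038 300 (array([498.9, 188.9]), array([194.2,  52.3]), -9.4)
0.002 0.012 1517 (array([515.3, 185.5]), array([218.3, 161.7]), 1.0)
reel (array([394.8, 213.7]), array([43.3, 41.9]), -46.9) 0.03555530234370696
jar (array([ 601.5, -397.9]), array([35. , 32.6]), 88.0) 0.0499011318572844
```

View pics/c1.png

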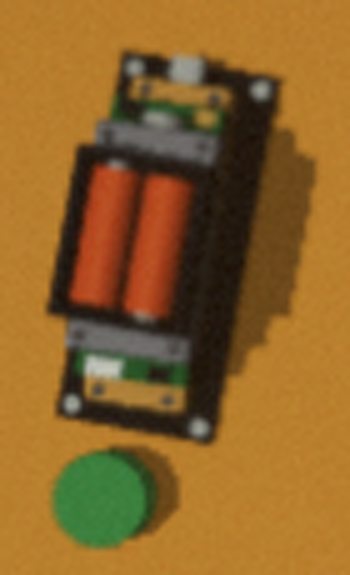

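View pics/c2.png

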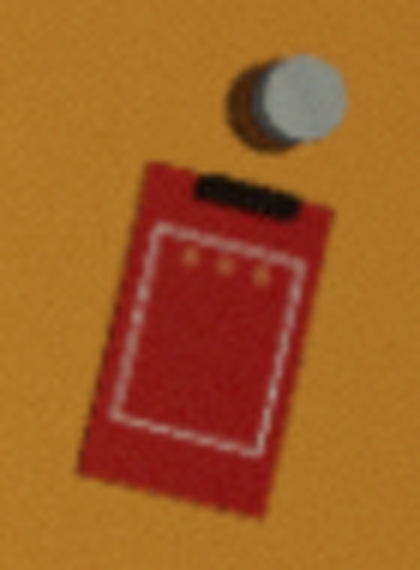

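```bash
python3 - <<'E'
from h import *
f=np.load('top0.npz');p,d=f['p'],f['d'];m=eyes.camera_model('top');C=np.load('C.npy')
hsv=cv2.cvtColor(p,cv2.COLOR_RGB2HSV);H,S,V=[hsv[...,i].astype(int) for i in range(3)]
M=np.zeros(H.shape,np.uint8);o=~((H>8)&(H<22)&(S>150)&(V>90));
for nm,(x0,x1,y0,y1) in (('blue',(113,165,172,258)),('red',(415,475,190,256)),('brown',(330,380,172,272)),('white',(260,310,160,232))):
    M[:]=0;M[y0:y1,x0:x1]=o[y0:y1,x0:x1];n,l,st,_=cv2.connectedComponentsWithStats(M);k=1+st[1:,4].argmax();v,u=np.nonzero(l==k)
    print(nm,rect(at_z(m,np.c_[u,v],.005)))
M[:]=0;M[175:262,175:230]=1
# orange cells
c=((H<9)&(S>150)&(V>100)&(M>0)).astype(np.uint8);v,u=np.nonzero(c);print('cells',rect(at_z(m,np.c_[u,v],.1)))
# dark plate + outline: fixed plate at z=.006
print(C[219,195:212,2].round(3))
print('z row bench near',np.nanmedian(C[150:165,180:230,2]))
E
```

```text
blue (array([520.2, 343.4]), array([164.2,  79.8]), 1.2)
red (array([ 511. , -372.7]), array([126.3,  77.1]), -13.4)
brown (array([ 507.1, -159.6]), array([189.2,  74.3]), 0.1)
white (array([565.4,  -1.2]), array([142.2,  80.4]), 2.9)
cells (array([511.1, 188.4]), array([58.9, 41.3]), -9.2)
[0.095 0.088 0.099 0.105 0.103 0.104 0.106 0.104 0.104 0.102 0.103 0.099
 0.103 0.099 0.101 0.092 0.038]
z row bench near 0.00011471936711116015
```

```bash
python3 - <<'E'
from h import *
print(go([.511,.188,.22],80.7))
E
```

```text
[array([-7.435, -5.207,  0.726]), array([-0.015,  0.001, -0.911]), array([1.0000e-03, 2.2000e-02, 2.9089e+01])]
```

Call:
{"name": "servo_tool", "arguments": {
  "deltas": [
    {"dx": -0.5, "dy": -0.35, "dz": 0, "hand": 88},
    {"dx": -1.2, "dy": -0.85, "dz": 0.1},
    {"dx": -2.1, "dy": -1.45, "dz": 0.2, "az": -0.2},
    {"dx": -3, "dy": -2.1, "dz": 0.3, "az": -0.4},
    {"dx": -3.9, "dy": -2.75, "dz": 0.4, "az": -0.6},
    {"dx": -4.8, "dy": -3.4, "dz": 0.5, "az": -0.8},
    {"dx": -5.7, "dy": -4.0, "dz": 0.6, "az": -0.91},
    {"dx": -6.6, "dy": -4.6, "dz": 0.7, "az": -0.91},
    {"dx": -7.2, "dy": -5.05, "dz": 0.72, "az": -0.91},
    {"dx": -7.435, "dy": -5.207, "dz": 0.726, "az": -0.91}
  ],
  "newtons": 15
}}

```text
schema error: expected keys dx, dy, dz, ax, ay, az, hand
```

```bash
python3 - <<'E'
from h import *
s=r.get_state();print(s['clock'],s['tool_pos'],s['contact_force'],np.abs(s['qd']).max())
m=eyes.camera_model('wrist')
p,d=eyes.snapshot('wrist');cv2.imwrite('pics/w1.png',p[:,:,::-1]);np.savez('w1.npz',p=p,d=d,pose=m['pose'])
C=cloud(m,d);Z=C[...,2]
M=(Z>.09)&(Z<.115)&(np.hypot(C[...,0]-.511,C[...,1]-.188)<.06);v,u=np.nonzero(M);print(rect(C[v,u]),np.median(Z[M]),M.sum())
print(go([.511,.188,.15],80.7)[:2])
E
```

```text
0.1 [0.15927379 0.60385396 0.26303657] [0.37841477 1.00878916 0.20603425] 0.004586228350380527
(array([0., 0.]), array([0., 0.]), 0.0) nan 0
[array([-7.436, -5.207,  1.893]), array([-0.013, -0.   , -0.911])]
  return _methods._mean(a, axis=axis, dtype=dtype,
  ret = ret.dtype.type(ret / rcount)
```

Call:
{"name": "servo_tool", "arguments": {
  "deltas": [
    {"dx": -0.5, "dy": -0.35, "dz": 0, "ax": 0, "ay": 0, "az": 0, "hand": 88},
    {"dx": -1.2, "dy": -0.85, "dz": 0.1, "ax": 0, "ay": 0, "az": 0, "hand": 88},
    {"dx": -2.1, "dy": -1.45, "dz": 0.2, "ax": 0, "ay": 0, "az": -0.2, "hand": 88},
    {"dx": -3, "dy": -2.1, "dz": 0.3, "ax": 0, "ay": 0, "az": -0.4, "hand": 88},
    {"dx": -3.9, "dy": -2.75, "dz": 0.4, "ax": 0, "ay": 0, "az": -0.6, "hand": 88},
    {"dx": -4.8, "dy": -3.4, "dz": 0.5, "ax": 0, "ay": 0, "az": -0.8, "hand": 88},
    {"dx": -5.7, "dy": -4.0, "dz": 0.6, "ax": 0, "ay": 0, "az": -0.91, "hand": 88},
    {"dx": -6.6, "dy": -4.6, "dz": 0.7, "ax": 0, "ay": 0, "az": -0.91, "hand": 88},
    {"dx": -7.2, "dy": -5.05, "dz": 0.72, "ax": 0, "ay": 0, "az": -0.91, "hand": 88},
    {"dx": -7.44, "dy": -5.21, "dz": 0.73, "ax": 0, "ay": 0, "az": -0.91, "hand": 88}
  ],
  "newtons": 15
}}

```text
clock: 1.4
tool_pos: [0.5137, 0.1832, 0.2193]
eef_rot: [0.085, 0.996, -0.001, 0.0]
contact_force: [-0.7, -0.1, -0.1]
opening: 0.999
```

```bash
cat > look.py <<'E'
import sys
from h import *
# usage: look.py name x y zlo zhi rad  tx ty tz yaw
a=sys.argv;n=a[1];x,y,lo,hi,rad=map(float,a[2:7])
s=r.get_state();print(s['clock'],s['tool_pos'].round(4),s['contact_force'].round(1),s['opening'],'qd',np.abs(s['qd']).max().round(3))
m=eyes.camera_model('wrist')
p,d=eyes.snapshot('wrist');cv2.imwrite(f'pics/{n}.png',p[:,:,::-1]);np.savez(n+'.npz',p=p,d=d,pose=m['pose'])
C=cloud(m,d);Z=C[...,2]
M=(Z>lo)&(Z<hi)&(np.hypot(C[...,0]-x,C[...,1]-y)<rad)
M=cv2.morphologyEx(M.astype(np.uint8),cv2.MORPH_OPEN,np.ones((5,5),np.uint8))>0
v,u=np.nonzero(M);print(rect(C[v,u]),np.median(Z[M]),M.sum())
E
python3 look.py w1b .511 .188 .09 .115 .06
python3 -c "
from h import *
print(go([.511,.188,.15],80.7)[:2])"
```

```text
1.4 [0.5137 0.1832 0.2193] [-0.7 -0.1 -0.1] 0.9987220617802053 qd 0.272
(array([511. , 188.1]), array([74.7, 58.4]), -9.6) 0.10205284058062888 8477
[array([0.08 , 0.088, 1.153]), array([-0.03 ,  0.017, -0.084])]
```

View pics/w1b.png

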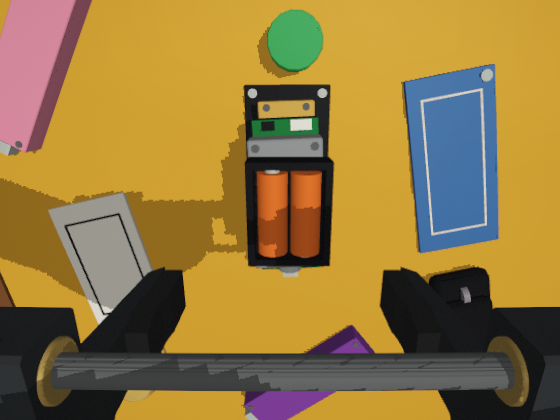

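```bash
python3 -c "
from h import *
print(r.get_state()['tool_pos'],go([.511,.188,.106],80.5)[:2])"
```

```text
[0.51475152 0.1822033  0.2192217 ] [array([0.082, 0.091, 1.887]), array([-0.03 ,  0.018, -0.051])]
```

The wrist view agrees with the top camera: the battery measures (511, 188) mm at −9.5°. I'll hold for a moment to separate settling from steady offset.

Call:
{"name": "servo_tool", "arguments": {
  "deltas": [
    {"dx": 0, "dy": 0, "dz": 0, "ax": 0, "ay": 0, "az": 0, "hand": 88},
    {"dx": 0, "dy": 0, "dz": 0, "ax": 0, "ay": 0, "az": 0, "hand": 88},
    {"dx": 0, "dy": 0, "dz": 0, "ax": 0, "ay": 0, "az": 0, "hand": 88}
  ]
}}

```text
clock: 1.82
tool_pos: [0.5104, 0.1899, 0.2201]
eef_rot: [0.08, 0.997, 0.0, -0.0]
contact_force: [0.7, 0.5, -0.3]
opening: 0.997
```

```bash
python3 look.py w2 .511 .188 .09 .115 .06; python3 -c "
from h import *
print(go([.511,.188,.106],80.5)[:2])"
```

```text
1.825 [0.5104 0.1899 0.2201] [ 0.7  0.5 -0.3] 0.9972615376210985 qd 0.006
(array([510.9, 188. ]), array([74.6, 58.2]), -9.6) 0.10201901790765552 8306
[array([-0.013, -0.026,  1.901]), array([ 0.004, -0.003,  0.056])]
```

Call:
{"name": "servo_tool", "arguments": {
  "deltas": [
    {"dx": -0.01, "dy": -0.03, "dz": 0.3, "ax": 0, "ay": 0, "az": 0.05, "hand": 88},
    {"dx": -0.01, "dy": -0.03, "dz": 0.7, "ax": 0, "ay": 0, "az": 0.05, "hand": 88},
    {"dx": -0.01, "dy": -0.03, "dz": 1.1, "ax": 0, "ay": 0, "az": 0.05, "hand": 88},
    {"dx": -0.01, "dy": -0.03, "dz": 1.45, "ax": 0, "ay": 0, "az": 0.05, "hand": 88},
    {"dx": -0.01, "dy": -0.03, "dz": 1.75, "ax": 0, "ay": 0, "az": 0.05, "hand": 88},
    {"dx": -0.01, "dy": -0.03, "dz": 1.9, "ax": 0, "ay": 0, "az": 0.05, "hand": 88},
    {"dx": -0.01, "dy": -0.03, "dz": 1.9, "ax": 0, "ay": 0, "az": 0.05, "hand": 88},
    {"dx": -0.01, "dy": -0.03, "dz": 1.9, "ax": 0, "ay": 0, "az": 0.05, "hand": 88}
  ]
}}

```text
clock: 2.88
tool_pos: [0.5119, 0.1868, 0.1065]
eef_rot: [0.084, 0.996, 0.0, 0.0]
contact_force: [-0.7, 0.4, 0.9]
opening: 1.0
```

```bash
python3 -c "
from h import *
print(r.get_state()['tool_pos'],go([.511,.188,.106],80.5)[:2])"
```

```text
[0.51194449 0.1867748  0.10654059] [array([0.019, 0.018, 0.009]), array([ 0.007,  0.009, -0.017])]
```

Now I'll close the jaws. The opening should end near 58 mm.

Call:
{"name": "servo_tool", "arguments": {
  "deltas": [
    {"dx": 0, "dy": 0, "dz": 0, "ax": 0, "ay": 0, "az": 0, "hand": 62},
    {"dx": 0, "dy": 0, "dz": 0, "ax": 0, "ay": 0, "az": 0, "hand": 60},
    {"dx": 0, "dy": 0, "dz": 0, "ax": 0, "ay": 0, "az": 0, "hand": 58},
    {"dx": 0, "dy": 0, "dz": 0, "ax": 0, "ay": 0, "az": 0, "hand": 50},
    {"dx": 0, "dy": 0, "dz": 0, "ax": 0, "ay": 0, "az": 0, "hand": 50},
    {"dx": 0, "dy": 0, "dz": 0, "ax": 0, "ay": 0, "az": 0, "hand": 50}
  ],
  "newtons": 15
}}

```text
clock: 3.62
tool_pos: [0.5117, 0.1866, 0.1061]
eef_rot: [0.084, 0.996, 0.0, 0.0]
contact_force: [0.6, 0.4, 2.5]
opening: 0.653
```

Call:
{"name": "servo_tool", "arguments": {
  "deltas": [
    {"dx": 0, "dy": 0, "dz": -0.1, "ax": 0, "ay": 0, "az": 0, "hand": 50},
    {"dx": 0, "dy": 0, "dz": -0.25, "ax": 0, "ay": 0, "az": 0, "hand": 50},
    {"dx": 0, "dy": 0, "dz": -0.5, "ax": 0, "ay": 0, "az": 0, "hand": 50},
    {"dx": 0, "dy": 0, "dz": -0.75, "ax": 0, "ay": 0, "az": 0, "hand": 50},
    {"dx": 0, "dy": 0, "dz": -1, "ax": 0, "ay": 0, "az": 0, "hand": 50},
    {"dx": 0, "dy": 0, "dz": -1, "ax": 0, "ay": 0, "az": 0, "hand": 50},
    {"dx": 0, "dy": 0, "dz": -1, "ax": 0, "ay": 0, "az": 0, "hand": 50}
  ]
}}

```text
clock: 4.5
tool_pos: [0.5114, 0.1863, 0.1658]
eef_rot: [0.084, 0.996, -0.0, -0.0]
contact_force: [0.2, 0.2, -1.8]
opening: 0.659
```

```bash
python3 look.py w3 .511 .188 .145 .18 .07; python3 -c "
from h import *
s=r.get_state();print(s['tool_pos'],go([.511,-.373,.166],76.6)[:2])
p,d=eyes.snapshot('side');cv2.imwrite('pics/s3.png',cv2.resize(p[120:260,160:340,::-1],None,fx=4,fy=4))"
```

```text
4.5 [0.5114 0.1863 0.1658] [ 0.2  0.2 -1.8] 0.6590245845421587 qd 0.01
(array([506. , 187.5]), array([90.3, 66.2]), 80.4) 0.1616273421653551 25817
[0.51126246 0.1862357  0.16556507] [array([-1.551e+00, -9.191e+00, -4.000e-03]), array([-0.005, -0.007,  0.632])]
```

View pics/w3.png

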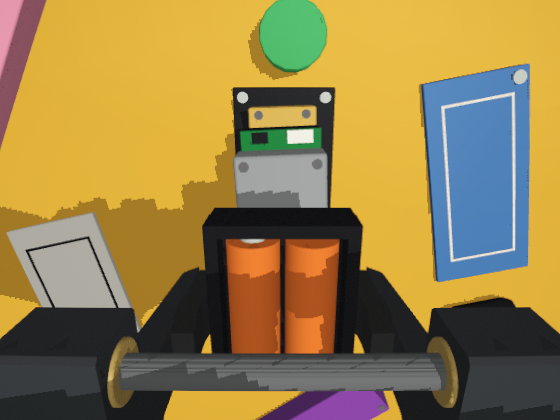

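View pics/s3.png

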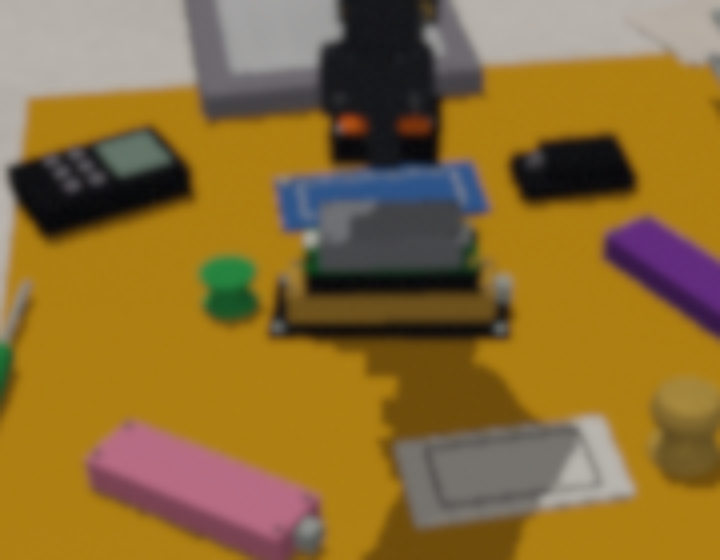

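The battery came up alone and level, and the rest of the stack didn't move. Now the carry to the red cradle.

Call:
{"name": "servo_tool", "arguments": {
  "deltas": [
    {"dx": -0.05, "dy": -0.3, "dz": 0, "ax": 0, "ay": 0, "az": 0, "hand": 50},
    {"dx": -0.15, "dy": -0.8, "dz": 0, "ax": 0, "ay": 0, "az": 0, "hand": 50},
    {"dx": -0.25, "dy": -1.5, "dz": 0, "ax": 0, "ay": 0, "az": 0.1, "hand": 50},
    {"dx": -0.37, "dy": -2.2, "dz": 0, "ax": 0, "ay": 0, "az": 0.2, "hand": 50},
    {"dx": -0.49, "dy": -2.9, "dz": 0, "ax": 0, "ay": 0, "az": 0.3, "hand": 50},
    {"dx": -0.61, "dy": -3.6, "dz": 0, "ax": 0, "ay": 0, "az": 0.4, "hand": 50},
    {"dx": -0.73, "dy": -4.3, "dz": 0, "ax": 0, "ay": 0, "az": 0.5, "hand": 50},
    {"dx": -0.84, "dy": -5, "dz": 0, "ax": 0, "ay": 0, "az": 0.6, "hand": 50},
    {"dx": -0.96, "dy": -5.7, "dz": 0, "ax": 0, "ay": 0, "az": 0.63, "hand": 50},
    {"dx": -1.08, "dy": -6.4, "dz": 0, "ax": 0, "ay": 0, "az": 0.63, "hand": 50}
  ]
}}

```text
clock: 5.85
tool_pos: [0.5099, -0.2058, 0.1655]
eef_rot: [0.117, 0.993, -0.0, -0.001]
contact_force: [1.4, 0.3, -1.5]
opening: 0.661
```

```bash
python3 -c "
from h import *
s=r.get_state();print(s['tool_pos'],s['opening'],go([.511,-.373,.166],76.6)[:2])"
```

```text
[ 0.50994267 -0.20579418  0.1654522 ] 0.6613874008429385 [array([-0.666, -2.706, -0.008]), array([-0.007, -0.013, -0.011])]
```

Call:
{"name": "servo_tool", "arguments": {
  "deltas": [
    {"dx": -0.15, "dy": -0.65, "dz": 0, "ax": 0, "ay": 0, "az": 0, "hand": 50},
    {"dx": -0.3, "dy": -1.25, "dz": 0, "ax": 0, "ay": 0, "az": 0, "hand": 50},
    {"dx": -0.45, "dy": -1.8, "dz": 0, "ax": 0, "ay": 0, "az": 0, "hand": 50},
    {"dx": -0.56, "dy": -2.25, "dz": 0, "ax": 0, "ay": 0, "az": 0, "hand": 50},
    {"dx": -0.63, "dy": -2.55, "dz": 0, "ax": 0, "ay": 0, "az": 0, "hand": 50},
    {"dx": -0.66, "dy": -2.7, "dz": 0, "ax": 0, "ay": 0, "az": 0, "hand": 50},
    {"dx": -0.66, "dy": -2.7, "dz": 0, "ax": 0, "ay": 0, "az": 0, "hand": 50},
    {"dx": -0.66, "dy": -2.7, "dz": 0, "ax": 0, "ay": 0, "az": 0, "hand": 50}
  ]
}}

```text
clock: 6.85
tool_pos: [0.5127, -0.3682, 0.1659]
eef_rot: [0.116, 0.993, 0.001, -0.0]
contact_force: [-0.0, 0.4, -1.4]
opening: 0.656
```

```bash
python3 look.py w4 .511 -.373 .14 .18 .07; python3 -c "
from h import *
s=r.get_state();print(s['tool_pos'],s['opening'],go([.511,-.373,.06],76.6)[:2])
m=eyes.camera_model('top')
p,d=eyes.snapshot('top');cv2.imwrite('pics/t4.png',cv2.resize(p[150:280,380:510,::-1],None,fx=4,fy=4))
C=cloud(m,d)
M=(C[...,2]>.145)&(C[...,2]<.175)&(abs(C[...,1]+.373)<.06);print(rect(C[M]))
m=eyes.camera_model('side')
p,d=eyes.snapshot('side');cv2.imwrite('pics/s4.png',p[:,:,::-1])
"
```

```text
6.85 [ 0.5127 -0.3682  0.1659] [-0.   0.4 -1.4] 0.656306372356283 qd 0.004
(array([ 507. , -366.6]), array([90.3, 66.1]), 77.3) 0.16155842513550003 26483
[ 0.51281005 -0.36823132  0.16591571] 0.6584460038645199 [array([ 0.011, -0.086,  1.765]), array([ 0.01 , -0.002,  0.022])]
(array([ 511.5, -367.1]), array([75., 60.]), -13.9)
```

View pics/w4.png

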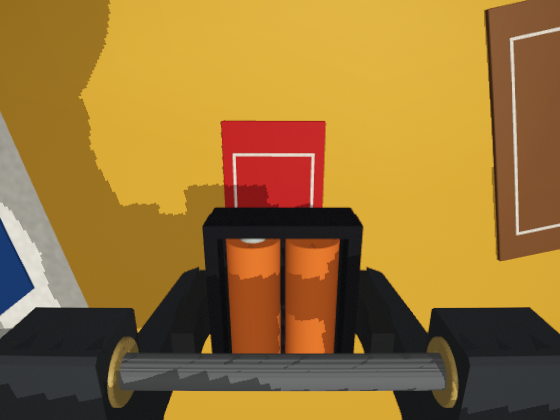

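View pics/s4.png

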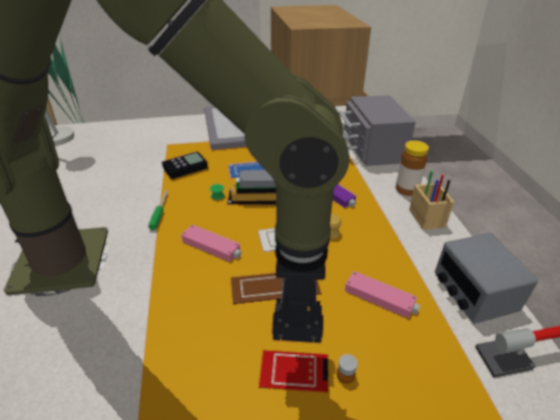

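```bash
python3 -c "
from h import *
f=np.load('w4.npz');m=eyes.camera_model('wrist');m['pose']=f['pose']
P=at_z(m,[[233,154],[314,154],[222,122],[325,122]],.005);print(P)
t=np.radians(-13.4);u=np.array([np.cos(t),np.sin(t)])
print(P[:2,:2].mean(0)+u*.037,P[2:,:2].mean(0)+u*.063)
e=P[2]-P[3];print(np.degrees(np.arctan2(e[1],e[0])))
print(go([.511,-.373,.045],76.6)[:2])
"
```

```text
[[ 0.46579678 -0.39536645  0.005     ]
 [ 0.48002813 -0.33542697  0.005     ]
 [ 0.4410286  -0.39689886  0.005     ]
 [ 0.45866824 -0.32261489  0.005     ]]
[ 0.50890516 -0.37397138] [ 0.5111333  -0.37435699]
-103.35817292247178
[array([ 0.012, -0.078,  2.016]), array([ 0.005, -0.001,  0.018])]
```

Call:
{"name": "servo_tool", "arguments": {
  "deltas": [
    {"dx": 0.01, "dy": -0.08, "dz": 0.2, "ax": 0, "ay": 0, "az": 0, "hand": 50},
    {"dx": 0.01, "dy": -0.08, "dz": 0.6, "ax": 0, "ay": 0, "az": 0, "hand": 50},
    {"dx": 0.01, "dy": -0.08, "dz": 1.0, "ax": 0, "ay": 0, "az": 0, "hand": 50},
    {"dx": 0.01, "dy": -0.08, "dz": 1.4, "ax": 0, "ay": 0, "az": 0, "hand": 50},
    {"dx": 0.01, "dy": -0.08, "dz": 1.7, "ax": 0, "ay": 0, "az": 0, "hand": 50},
    {"dx": 0.01, "dy": -0.08, "dz": 1.9, "ax": 0, "ay": 0, "az": 0, "hand": 50},
    {"dx": 0.01, "dy": -0.08, "dz": 2.0, "ax": 0, "ay": 0, "az": 0, "hand": 50},
    {"dx": 0.01, "dy": -0.08, "dz": 2.0, "ax": 0, "ay": 0, "az": 0, "hand": 50},
    {"dx": 0.01, "dy": -0.08, "dz": 2.0, "ax": 0, "ay": 0, "az": 0, "hand": 50}
  ]
}}

```text
clock: 8.12
tool_pos: [0.5111, -0.3746, 0.0466]
eef_rot: [0.117, 0.993, -0.0, 0.001]
contact_force: [1.2, 0.8, -2.0]
opening: 0.659
```

```bash
python3 -c "
from h import *
s=r.get_state();print(s['tool_pos'],s['opening'],go([.511,-.3735,.0335],76.6)[:2])"
```

```text
[ 0.51110889 -0.37459376  0.04657467] 0.6587626038245281 [array([0.006, 0.017, 0.218]), array([-0.003,  0.011,  0.001])]
```

Call:
{"name": "servo_tool", "arguments": {
  "deltas": [
    {"dx": 0, "dy": 0, "dz": 0.08, "ax": 0, "ay": 0, "az": 0, "hand": 50},
    {"dx": 0, "dy": 0, "dz": 0.14, "ax": 0, "ay": 0, "az": 0, "hand": 50},
    {"dx": 0, "dy": 0, "dz": 0.18, "ax": 0, "ay": 0, "az": 0, "hand": 50},
    {"dx": 0, "dy": 0, "dz": 0.21, "ax": 0, "ay": 0, "az": 0, "hand": 50},
    {"dx": 0, "dy": 0, "dz": 0.22, "ax": 0, "ay": 0, "az": 0, "hand": 50},
    {"dx": 0, "dy": 0, "dz": 0.22, "ax": 0, "ay": 0, "az": 0, "hand": 50}
  ]
}}

```text
clock: 8.88
tool_pos: [0.5106, -0.3742, 0.0331]
eef_rot: [0.117, 0.993, -0.0, -0.0]
contact_force: [-1.8, 1.1, 5.3]
opening: 0.659
```

Call:
{"name": "servo_tool", "arguments": {
  "deltas": [
    {"dx": 0, "dy": 0, "dz": 0, "ax": 0, "ay": 0, "az": 0, "hand": 64},
    {"dx": 0, "dy": 0, "dz": 0, "ax": 0, "ay": 0, "az": 0, "hand": 76},
    {"dx": 0, "dy": 0, "dz": 0, "ax": 0, "ay": 0, "az": 0, "hand": 82},
    {"dx": 0, "dy": 0, "dz": -0.1, "ax": 0, "ay": 0, "az": 0, "hand": 82},
    {"dx": 0, "dy": 0, "dz": -0.4, "ax": 0, "ay": 0, "az": 0, "hand": 82},
    {"dx": 0, "dy": 0, "dz": -0.9, "ax": 0, "ay": 0, "az": 0, "hand": 82},
    {"dx": 0, "dy": 0, "dz": -1.4, "ax": 0, "ay": 0, "az": 0, "hand": 82},
    {"dx": 0, "dy": 0, "dz": -1.9, "ax": 0, "ay": 0, "az": 0, "hand": 82},
    {"dx": 0, "dy": 0, "dz": -2.2, "ax": 0, "ay": 0, "az": 0, "hand": 82},
    {"dx": 0, "dy": 0, "dz": -2.2, "ax": 0, "ay": 0, "az": 0, "hand": 82}
  ]
}}

```text
clock: 10.12
tool_pos: [0.5114, -0.3748, 0.1664]
eef_rot: [0.117, 0.993, -0.001, 0.001]
contact_force: [-0.1, 0.7, 0.2]
opening: 0.93
```

```bash
python3 look.py w5 .511 -.373 .02 .04 .06; python3 -c "
from h import *
s=r.get_state();print(go([.513,.186,.17],80.9)[:2])"
```

```text
10.125 [ 0.5114 -0.3748  0.1664] [-0.1  0.7  0.2] 0.9302572371680712 qd 0.039
(array([ 521.1, -376.4]), array([98.2, 58.2]), -13.4) 0.02913850499927695 7031
[array([ 2.125,  9.095, -0.086]), array([-0.003,  0.006, -0.715])]
```

View pics/w5.png

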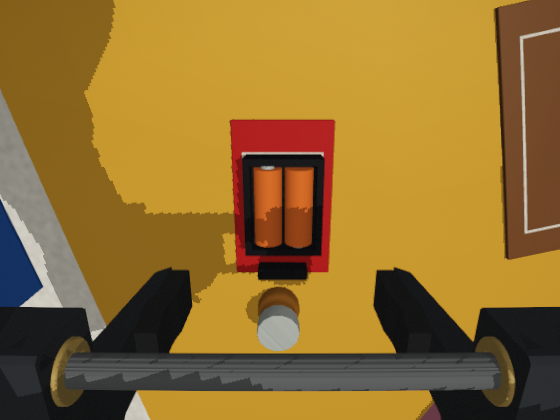

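The battery sits inside the outline, released, and the jar hasn't moved. Back to the stack for the motor.

Call:
{"name": "servo_tool", "arguments": {
  "deltas": [
    {"dx": 0.1, "dy": 0.4, "dz": 0, "ax": 0, "ay": 0, "az": 0, "hand": 88},
    {"dx": 0.28, "dy": 1.2, "dz": 0, "ax": 0, "ay": 0, "az": 0, "hand": 88},
    {"dx": 0.47, "dy": 2, "dz": 0, "ax": 0, "ay": 0, "az": 0, "hand": 88},
    {"dx": 0.65, "dy": 2.8, "dz": 0, "ax": 0, "ay": 0, "az": 0, "hand": 88},
    {"dx": 0.84, "dy": 3.6, "dz": 0, "ax": 0, "ay": 0, "az": 0, "hand": 88},
    {"dx": 1.03, "dy": 4.4, "dz": 0, "ax": 0, "ay": 0, "az": -0.2, "hand": 88},
    {"dx": 1.21, "dy": 5.2, "dz": 0, "ax": 0, "ay": 0, "az": -0.4, "hand": 88},
    {"dx": 1.4, "dy": 6, "dz": 0, "ax": 0, "ay": 0, "az": -0.6, "hand": 88},
    {"dx": 1.57, "dy": 6.7, "dz": 0, "ax": 0, "ay": 0, "az": -0.7, "hand": 88},
    {"dx": 1.73, "dy": 7.4, "dz": 0, "ax": 0, "ay": 0, "az": -0.7, "hand": 88}
  ]
}}

```text
clock: 11.42
tool_pos: [0.5116, 0.0829, 0.1635]
eef_rot: [0.08, 0.997, -0.0, -0.001]
contact_force: [0.3, -0.5, 0.0]
opening: 1.001
```

```bash
python3 -c "
from h import *
s=r.get_state();print(s['tool_pos'],go([.512,.187,.2],81)[:2])"
```

```text
[0.51156203 0.08293799 0.16349248] [array([ 0.271,  1.713, -0.609]), array([-0.009, -0.023, -0.028])]
```

Call:
{"name": "servo_tool", "arguments": {
  "deltas": [
    {"dx": 0.1, "dy": 0.6, "dz": -0.2, "ax": 0, "ay": 0, "az": 0, "hand": 88},
    {"dx": 0.18, "dy": 1.1, "dz": -0.4, "ax": 0, "ay": 0, "az": 0, "hand": 88},
    {"dx": 0.24, "dy": 1.5, "dz": -0.55, "ax": 0, "ay": 0, "az": 0, "hand": 88},
    {"dx": 0.27, "dy": 1.7, "dz": -0.6, "ax": 0, "ay": 0, "az": 0, "hand": 88},
    {"dx": 0.27, "dy": 1.7, "dz": -0.6, "ax": 0, "ay": 0, "az": 0, "hand": 88},
    {"dx": 0.27, "dy": 1.7, "dz": -0.6, "ax": 0, "ay": 0, "az": 0, "hand": 88}
  ]
}}

```text
clock: 12.18
tool_pos: [0.5125, 0.1832, 0.1999]
eef_rot: [0.081, 0.997, -0.001, -0.001]
contact_force: [0.4, -0.5, -0.1]
opening: 0.998
```

```bash
python3 look.py w6 .511 .188 .07 .09 .07; python3 -c "
from h import *
s=r.get_state();print(go([.512,.187,.082],81)[:2])"
```

```text
12.175 [0.5125 0.1832 0.1999] [ 0.4 -0.5 -0.1] 0.9983467366624332 qd 0.008
(array([513.9, 186.6]), array([105.8,  53.9]), -7.2) 0.07802910388975644 10666
[array([0.019, 0.064, 1.967]), array([-0.017, -0.009, -0.049])]
```

View pics/w6.png

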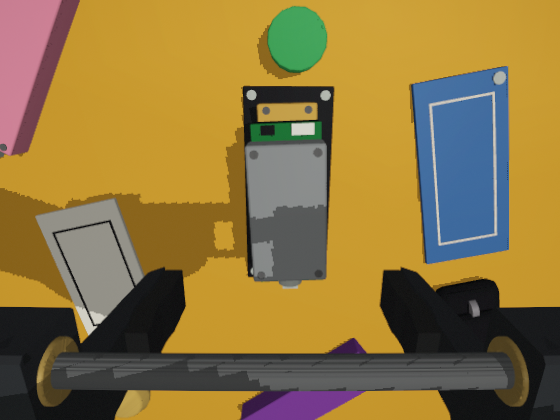

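Motor body centre is (511, 187) mm with yaw −7.2°. I'll descend to z 82 mm.

```bash
python3 -c "
from h import *
s=r.get_state();print(s['tool_pos'],go([.511,.187,.082],82.8)[:2])"
```

```text
[0.51264718 0.18319294 0.20005322] [array([0.035, 0.062, 1.967]), array([-0.017, -0.01 , -0.349])]
```

Call:
{"name": "servo_tool", "arguments": {
  "deltas": [
    {"dx": 0.03, "dy": 0.06, "dz": 0.3, "ax": 0, "ay": 0, "az": -0.35, "hand": 88},
    {"dx": 0.03, "dy": 0.06, "dz": 0.7, "ax": 0, "ay": 0, "az": -0.35, "hand": 88},
    {"dx": 0.03, "dy": 0.06, "dz": 1.1, "ax": 0, "ay": 0, "az": -0.35, "hand": 88},
    {"dx": 0.03, "dy": 0.06, "dz": 1.5, "ax": 0, "ay": 0, "az": -0.35, "hand": 88},
    {"dx": 0.03, "dy": 0.06, "dz": 1.8, "ax": 0, "ay": 0, "az": -0.35, "hand": 88},
    {"dx": 0.03, "dy": 0.06, "dz": 1.96, "ax": 0, "ay": 0, "az": -0.35, "hand": 88},
    {"dx": 0.03, "dy": 0.06, "dz": 1.96, "ax": 0, "ay": 0, "az": -0.35, "hand": 88},
    {"dx": 0.03, "dy": 0.06, "dz": 1.96, "ax": 0, "ay": 0, "az": -0.35, "hand": 88}
  ]
}}

```text
clock: 13.22
tool_pos: [0.512, 0.1887, 0.0837]
eef_rot: [0.062, 0.998, 0.0, 0.0]
contact_force: [-0.2, 0.9, -0.1]
opening: 0.997
```

```bash
python3 -c "
from h import *
s=r.get_state();print(s['tool_pos'],go([.511,.187,.082],82.8)[:2])"
```

```text
[0.51202449 0.18870873 0.08367639] [array([ 0.013, -0.03 ,  0.028]), array([0.005, 0.008, 0.015])]
```

Call:
{"name": "servo_tool", "arguments": {
  "deltas": [
    {"dx": 0, "dy": -0.02, "dz": 0.02, "ax": 0, "ay": 0, "az": 0, "hand": 70},
    {"dx": 0, "dy": -0.02, "dz": 0.02, "ax": 0, "ay": 0, "az": 0, "hand": 58},
    {"dx": 0, "dy": -0.02, "dz": 0.02, "ax": 0, "ay": 0, "az": 0, "hand": 56},
    {"dx": 0, "dy": -0.02, "dz": 0.02, "ax": 0, "ay": 0, "az": 0, "hand": 53},
    {"dx": 0, "dy": -0.02, "dz": 0.02, "ax": 0, "ay": 0, "az": 0, "hand": 46},
    {"dx": 0, "dy": -0.02, "dz": 0.02, "ax": 0, "ay": 0, "az": 0, "hand": 46},
    {"dx": 0, "dy": -0.02, "dz": 0.02, "ax": 0, "ay": 0, "az": 0, "hand": 46}
  ],
  "newtons": 18
}}

```text
clock: 14.1
tool_pos: [0.5115, 0.1874, 0.082]
eef_rot: [0.062, 0.998, -0.0, 0.0]
contact_force: [-1.0, -1.6, 2.4]
opening: 0.613
```

Call:
{"name": "servo_tool", "arguments": {
  "deltas": [
    {"dx": 0, "dy": 0, "dz": -0.1, "ax": 0, "ay": 0, "az": 0, "hand": 46},
    {"dx": 0, "dy": 0, "dz": -0.25, "ax": 0, "ay": 0, "az": 0, "hand": 46},
    {"dx": 0, "dy": 0, "dz": -0.5, "ax": 0, "ay": 0, "az": 0, "hand": 46},
    {"dx": 0, "dy": 0, "dz": -0.75, "ax": 0, "ay": 0, "az": 0, "hand": 46},
    {"dx": 0, "dy": 0, "dz": -1, "ax": 0, "ay": 0, "az": 0, "hand": 46},
    {"dx": 0, "dy": 0, "dz": -1, "ax": 0, "ay": 0, "az": 0, "hand": 46},
    {"dx": 0, "dy": 0, "dz": -1, "ax": 0, "ay": 0, "az": 0, "hand": 46}
  ]
}}

```text
clock: 14.98
tool_pos: [0.5113, 0.1874, 0.1418]
eef_rot: [0.062, 0.998, -0.0, -0.0]
contact_force: [-0.1, 0.6, -2.7]
opening: 0.612
```

```bash
python3 look.py w7 .511 .188 .10 .18 .07; python3 -c "
from h import *
s=r.get_state();print(s['tool_pos'],go([.565,-.002,.142],92.9)[:2])
p,d=eyes.snapshot('side');cv2.imwrite('pics/s7.png',cv2.resize(p[100:260,160:340,::-1],None,fx=4,fy=3.7))"
```

```text
14.975 [0.5113 0.1874 0.1418] [-0.1  0.6 -2.7] 0.6118011621193195 qd 0.012
(array([509.9, 184.7]), array([111.2,  84.4]), -24.5) 0.13788405639812165 36290
[0.51116157 0.1873927  0.14156749] [array([-1.28 , -3.022, -0.007]), array([-0.004, -0.007, -1.665])]
```

View pics/w7.png

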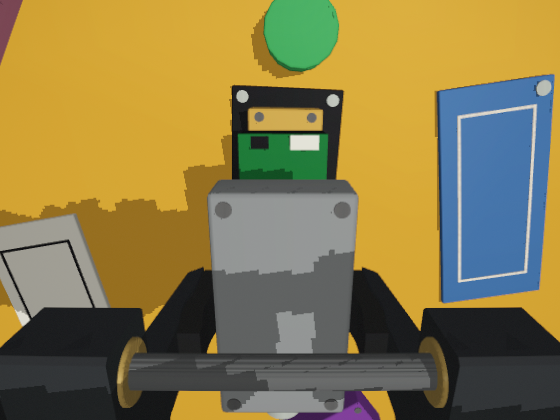

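View pics/s7.png

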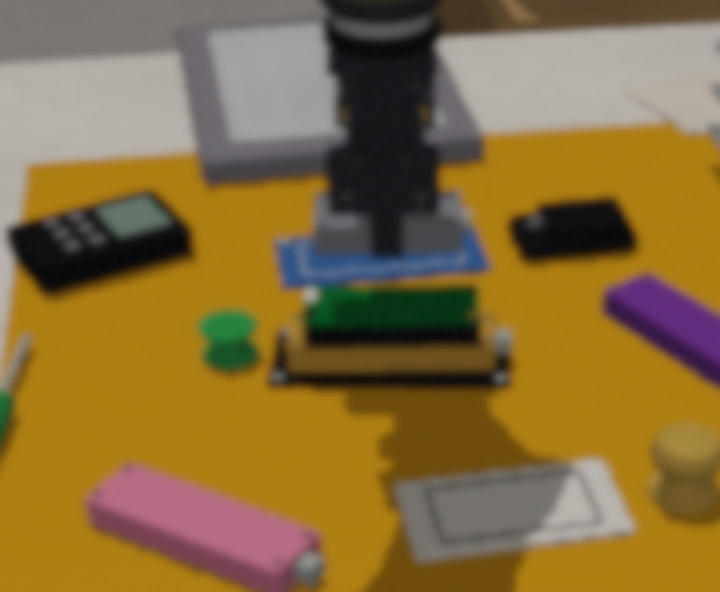

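Only the motor came up. Carrying it to the white pad.

Call:
{"name": "servo_tool", "arguments": {
  "deltas": [
    {"dx": -0.13, "dy": -0.3, "dz": 0, "ax": 0, "ay": 0, "az": -0.1, "hand": 46},
    {"dx": -0.34, "dy": -0.8, "dz": 0, "ax": 0, "ay": 0, "az": -0.4, "hand": 46},
    {"dx": -0.59, "dy": -1.4, "dz": 0, "ax": 0, "ay": 0, "az": -0.8, "hand": 46},
    {"dx": -0.85, "dy": -2, "dz": 0, "ax": 0, "ay": 0, "az": -1.2, "hand": 46},
    {"dx": -1.06, "dy": -2.5, "dz": 0, "ax": 0, "ay": 0, "az": -1.5, "hand": 46},
    {"dx": -1.21, "dy": -2.85, "dz": 0, "ax": 0, "ay": 0, "az": -1.66, "hand": 46},
    {"dx": -1.28, "dy": -3.02, "dz": 0, "ax": 0, "ay": 0, "az": -1.66, "hand": 46},
    {"dx": -1.28, "dy": -3.02, "dz": 0, "ax": 0, "ay": 0, "az": -1.66, "hand": 46},
    {"dx": -1.28, "dy": -3.02, "dz": 0, "ax": 0, "ay": 0, "az": -1.66, "hand": 46}
  ]
}}

```text
clock: 16.2
tool_pos: [0.565, 0.0001, 0.1419]
eef_rot: [-0.026, 1.0, 0.001, -0.0]
contact_force: [-0.8, -0.5, -2.2]
opening: 0.609
```

```bash
python3 look.py w8 .564 0 .10 .18 .07; python3 -c "
from h import *
s=r.get_state();print(s['tool_pos'],go([.5645,-.002,.045],92.95)[:2])"
```

```text
16.2 [5.650e-01 1.000e-04 1.419e-01] [-0.8 -0.5 -2.2] 0.6093671733980209 qd 0.007
(array([564.3,   3.5]), array([111.2,  84.8]), 18.7) 0.1378582101884029 36216
[5.65032741e-01 7.25281785e-05 1.41895555e-01] [array([ 0.01 , -0.036,  1.615]), array([ 0.011, -0.002,  0.008])]
```

View pics/w8.png

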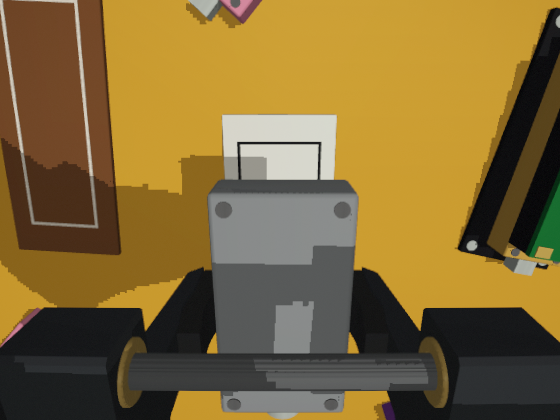

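```bash
python3 -c "
from h import *
f=np.load('w8.npz');m=eyes.camera_model('wrist');m['pose']=f['pose']
P=at_z(m,[[238,143],[321,143],[222,115],[336,115]],.005)
t=np.radians(2.95);u=np.array([np.cos(t),np.sin(t)])
print(P[:2,:2].mean(0)+u*.05,P[2:,:2].mean(0)+u*.07)
e=P[2]-P[3];print(np.degrees(np.arctan2(e[1],e[0])))
"
```

```text
[ 0.56441497 -0.00135602] [ 0.56568251 -0.00157636]
-87.0877985015298
```

Call:
{"name": "servo_tool", "arguments": {
  "deltas": [
    {"dx": 0.01, "dy": -0.03, "dz": 0.2, "ax": 0, "ay": 0, "az": 0, "hand": 46},
    {"dx": 0.01, "dy": -0.03, "dz": 0.6, "ax": 0, "ay": 0, "az": 0, "hand": 46},
    {"dx": 0.01, "dy": -0.03, "dz": 1.0, "ax": 0, "ay": 0, "az": 0, "hand": 46},
    {"dx": 0.01, "dy": -0.03, "dz": 1.3, "ax": 0, "ay": 0, "az": 0, "hand": 46},
    {"dx": 0.01, "dy": -0.03, "dz": 1.5, "ax": 0, "ay": 0, "az": 0, "hand": 46},
    {"dx": 0.01, "dy": -0.03, "dz": 1.6, "ax": 0, "ay": 0, "az": 0, "hand": 46},
    {"dx": 0.01, "dy": -0.03, "dz": 1.6, "ax": 0, "ay": 0, "az": 0, "hand": 46},
    {"dx": 0.01, "dy": -0.03, "dz": 1.6, "ax": 0, "ay": 0, "az": 0, "hand": 46}
  ]
}}

```text
clock: 17.25
tool_pos: [0.5653, -0.0035, 0.0465]
eef_rot: [-0.025, 1.0, 0.0, 0.001]
contact_force: [0.1, -0.4, -1.7]
opening: 0.614
```

```bash
python3 -c "
from h import *
s=r.get_state();print(s['tool_pos'],go([.5645,-.002,.0335],92.95)[:2])"
```

```text
[ 0.56527121 -0.00346124  0.04648936] [array([0.012, 0.025, 0.216]), array([ 0.002,  0.011, -0.014])]
```

Call:
{"name": "servo_tool", "arguments": {
  "deltas": [
    {"dx": 0, "dy": 0.03, "dz": 0.08, "ax": 0, "ay": 0, "az": 0, "hand": 46},
    {"dx": 0, "dy": 0.03, "dz": 0.14, "ax": 0, "ay": 0, "az": 0, "hand": 46},
    {"dx": 0, "dy": 0.03, "dz": 0.18, "ax": 0, "ay": 0, "az": 0, "hand": 46},
    {"dx": 0, "dy": 0.03, "dz": 0.21, "ax": 0, "ay": 0, "az": 0, "hand": 46},
    {"dx": 0, "dy": 0.03, "dz": 0.22, "ax": 0, "ay": 0, "az": 0, "hand": 46},
    {"dx": 0, "dy": 0.03, "dz": 0.22, "ax": 0, "ay": 0, "az": 0, "hand": 46}
  ]
}}

```text
clock: 18.0
tool_pos: [0.5647, -0.0017, 0.033]
eef_rot: [-0.025, 1.0, -0.0, 0.0]
contact_force: [-1.1, 0.2, 2.6]
opening: 0.61
```

Call:
{"name": "servo_tool", "arguments": {
  "deltas": [
    {"dx": 0, "dy": 0, "dz": 0, "ax": 0, "ay": 0, "az": 0, "hand": 60},
    {"dx": 0, "dy": 0, "dz": 0, "ax": 0, "ay": 0, "az": 0, "hand": 72},
    {"dx": 0, "dy": 0, "dz": 0, "ax": 0, "ay": 0, "az": 0, "hand": 82},
    {"dx": 0, "dy": 0, "dz": -0.1, "ax": 0, "ay": 0, "az": 0, "hand": 82},
    {"dx": 0, "dy": 0, "dz": -0.4, "ax": 0, "ay": 0, "az": 0, "hand": 82},
    {"dx": 0, "dy": 0, "dz": -0.9, "ax": 0, "ay": 0, "az": 0, "hand": 82},
    {"dx": 0, "dy": 0, "dz": -1.4, "ax": 0, "ay": 0, "az": 0, "hand": 82},
    {"dx": 0, "dy": 0, "dz": -1.9, "ax": 0, "ay": 0, "az": 0, "hand": 82},
    {"dx": 0, "dy": 0, "dz": -2.2, "ax": 0, "ay": 0, "az": 0, "hand": 82},
    {"dx": 0, "dy": 0, "dz": -2.2, "ax": 0, "ay": 0, "az": 0, "hand": 82}
  ]
}}

```text
clock: 19.25
tool_pos: [0.5657, -0.0017, 0.167]
eef_rot: [-0.025, 1.0, 0.0, 0.002]
contact_force: [-0.1, -0.4, -0.9]
opening: 0.933
```

```bash
python3 look.py w9 .564 0 .02 .04 .08; python3 -c "
from h import *
s=r.get_state();print(go([.512,.187,.17],82)[:2])"
```

```text
19.25 [ 0.5657 -0.0017  0.167 ] [-0.1 -0.4 -0.9] 0.9327658470332448 qd 0.038
(array([567.2,  -1.1]), array([105.8,  54.1]), 2.8) 0.029044376913142267 9599
[array([ 0.726,  3.188, -0.071]), array([1.00e-03, 1.80e-02, 1.81e+00])]
```

View pics/w9.png

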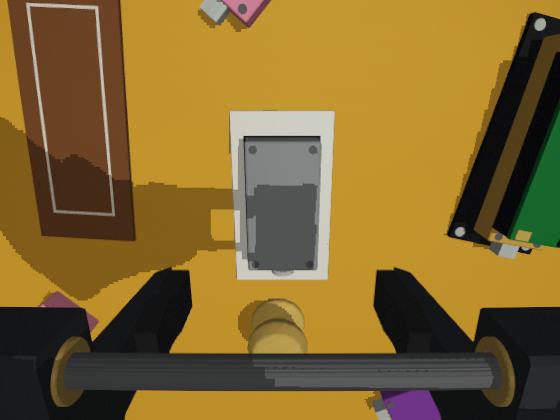

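The motor is centred in the white pad's outline: body centre about (564, −1), yaw 2.8°. On to the board.

Call:
{"name": "servo_tool", "arguments": {
  "deltas": [
    {"dx": 0.1, "dy": 0.4, "dz": 0, "ax": 0, "ay": 0, "az": 0.1, "hand": 88},
    {"dx": 0.25, "dy": 1.1, "dz": 0, "ax": 0, "ay": 0, "az": 0.5, "hand": 88},
    {"dx": 0.43, "dy": 1.9, "dz": 0, "ax": 0, "ay": 0, "az": 1, "hand": 88},
    {"dx": 0.59, "dy": 2.6, "dz": 0, "ax": 0, "ay": 0, "az": 1.5, "hand": 88},
    {"dx": 0.69, "dy": 3.03, "dz": 0, "ax": 0, "ay": 0, "az": 1.8, "hand": 88},
    {"dx": 0.73, "dy": 3.19, "dz": 0, "ax": 0, "ay": 0, "az": 1.8, "hand": 88},
    {"dx": 0.73, "dy": 3.19, "dz": 0, "ax": 0, "ay": 0, "az": 1.8, "hand": 88},
    {"dx": 0.73, "dy": 3.19, "dz": 0, "ax": 0, "ay": 0, "az": 1.8, "hand": 88}
  ]
}}

```text
clock: 20.3
tool_pos: [0.5118, 0.1853, 0.1644]
eef_rot: [0.07, 0.998, -0.001, -0.0]
contact_force: [0.1, -0.7, 0.1]
opening: 1.0
```

```bash
python3 look.py w10 .511 .188 .047 .066 .08; python3 -c "
from h import *
s=r.get_state();print(s['tool_pos'],go([.511,.187,.058],82.)[:2])"
```

```text
20.3 [0.5118 0.1853 0.1644] [ 0.1 -0.7  0.1] 1.0000830134975855 qd 0.007
(array([511.5, 187.9]), array([124.2,  50.3]), -7.1) 0.05408890903540162 13347
[0.51187681 0.18531263 0.16449182] [array([0.018, 0.028, 1.775]), array([-0.012, -0.   , -0.011])]
```

View pics/w10.png

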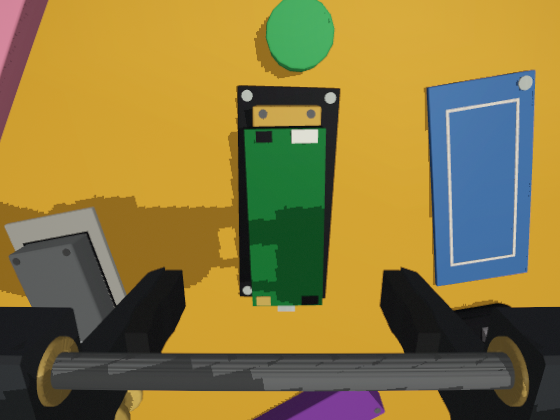

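Call:
{"name": "servo_tool", "arguments": {
  "deltas": [
    {"dx": 0.01, "dy": 0.03, "dz": 0.3, "ax": 0, "ay": 0, "az": -0.15, "hand": 88},
    {"dx": 0.01, "dy": 0.03, "dz": 0.7, "ax": 0, "ay": 0, "az": -0.15, "hand": 88},
    {"dx": 0.01, "dy": 0.03, "dz": 1.1, "ax": 0, "ay": 0, "az": -0.15, "hand": 88},
    {"dx": 0.01, "dy": 0.03, "dz": 1.4, "ax": 0, "ay": 0, "az": -0.15, "hand": 88},
    {"dx": 0.01, "dy": 0.03, "dz": 1.65, "ax": 0, "ay": 0, "az": -0.15, "hand": 88},
    {"dx": 0.01, "dy": 0.03, "dz": 1.77, "ax": 0, "ay": 0, "az": -0.15, "hand": 88},
    {"dx": 0.01, "dy": 0.03, "dz": 1.77, "ax": 0, "ay": 0, "az": -0.15, "hand": 88},
    {"dx": 0.01, "dy": 0.03, "dz": 1.77, "ax": 0, "ay": 0, "az": -0.15, "hand": 88}
  ]
}}

```text
clock: 21.35
tool_pos: [0.5114, 0.1892, 0.059]
eef_rot: [0.061, 0.998, 0.0, 0.0]
contact_force: [-0.3, 0.1, -0.4]
opening: 0.998
```

```bash
python3 -c "
from h import *
s=r.get_state();print(s['tool_pos'],go([.5115,.188,.058],82.9)[:2])"
```

```text
[0.51141534 0.18923961 0.05903687] [array([-0.004, -0.02 ,  0.017]), array([0.006, 0.008, 0.011])]
```

Call:
{"name": "servo_tool", "arguments": {
  "deltas": [
    {"dx": 0, "dy": -0.02, "dz": 0.01, "ax": 0, "ay": 0, "az": 0, "hand": 68},
    {"dx": 0, "dy": -0.02, "dz": 0.01, "ax": 0, "ay": 0, "az": 0, "hand": 55},
    {"dx": 0, "dy": -0.02, "dz": 0.01, "ax": 0, "ay": 0, "az": 0, "hand": 52},
    {"dx": 0, "dy": -0.02, "dz": 0.01, "ax": 0, "ay": 0, "az": 0, "hand": 49},
    {"dx": 0, "dy": -0.02, "dz": 0.01, "ax": 0, "ay": 0, "az": 0, "hand": 42},
    {"dx": 0, "dy": -0.02, "dz": 0.01, "ax": 0, "ay": 0, "az": 0, "hand": 42},
    {"dx": 0, "dy": -0.02, "dz": 0.01, "ax": 0, "ay": 0, "az": 0, "hand": 42}
  ],
  "newtons": 18
}}

```text
clock: 22.22
tool_pos: [0.5109, 0.1879, 0.058]
eef_rot: [0.061, 0.998, 0.0, 0.0]
contact_force: [-0.5, 0.0, 1.1]
opening: 0.566
```

Call:
{"name": "servo_tool", "arguments": {
  "deltas": [
    {"dx": 0, "dy": 0, "dz": -0.1, "ax": 0, "ay": 0, "az": 0, "hand": 42},
    {"dx": 0, "dy": 0, "dz": -0.25, "ax": 0, "ay": 0, "az": 0, "hand": 42},
    {"dx": 0, "dy": 0, "dz": -0.5, "ax": 0, "ay": 0, "az": 0, "hand": 42},
    {"dx": 0, "dy": 0, "dz": -0.75, "ax": 0, "ay": 0, "az": 0, "hand": 42},
    {"dx": 0, "dy": 0, "dz": -1, "ax": 0, "ay": 0, "az": 0, "hand": 42},
    {"dx": 0, "dy": 0, "dz": -1, "ax": 0, "ay": 0, "az": 0, "hand": 42},
    {"dx": 0, "dy": 0, "dz": -1, "ax": 0, "ay": 0, "az": 0, "hand": 42}
  ]
}}

```text
clock: 23.1
tool_pos: [0.5108, 0.1878, 0.1179]
eef_rot: [0.061, 0.998, -0.0, -0.0]
contact_force: [-0.7, -0.3, -1.0]
opening: 0.563
```

```bash
python3 look.py w11 .511 .188 .08 .18 .07; python3 -c "
from h import *
s=r.get_state();print(s['tool_pos'],go([.5195,.343,.118],91.3)[:2])
p,d=eyes.snapshot('side');cv2.imwrite('pics/s11.png',cv2.resize(p[100:260,160:340,::-1],None,fx=4,fy=3.7))"
```

```text
23.1 [0.5108 0.1878 0.1179] [-0.7 -0.3 -1. ] 0.5631603756626489 qd 0.012
(array([501.1, 178. ]), array([124.8, 108.8]), -27.8) 0.11898940935660818 65873
[0.51062185 0.18774714 0.11758409] [array([ 0.17 ,  2.586, -0.008]), array([-0.003, -0.006, -1.389])]
```

View pics/w11.png

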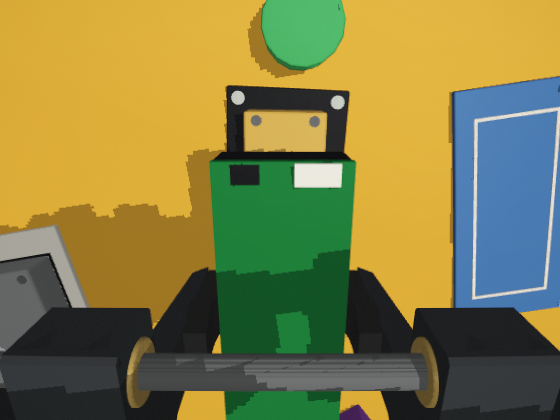

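View pics/s11.png

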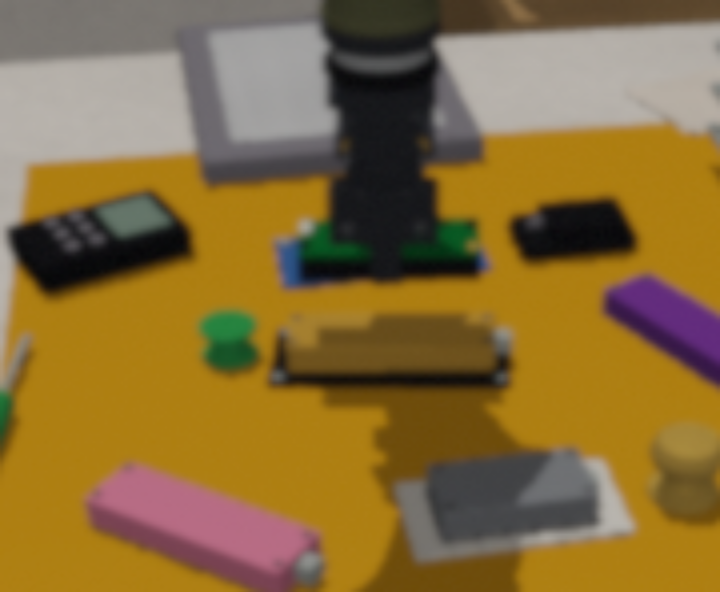

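The board is held alone and level. Carrying it to the blue pad.

Call:
{"name": "servo_tool", "arguments": {
  "deltas": [
    {"dx": 0.02, "dy": 0.25, "dz": 0, "ax": 0, "ay": 0, "az": -0.1, "hand": 42},
    {"dx": 0.05, "dy": 0.7, "dz": 0, "ax": 0, "ay": 0, "az": -0.35, "hand": 42},
    {"dx": 0.08, "dy": 1.2, "dz": 0, "ax": 0, "ay": 0, "az": -0.65, "hand": 42},
    {"dx": 0.11, "dy": 1.7, "dz": 0, "ax": 0, "ay": 0, "az": -0.95, "hand": 42},
    {"dx": 0.14, "dy": 2.15, "dz": 0, "ax": 0, "ay": 0, "az": -1.2, "hand": 42},
    {"dx": 0.16, "dy": 2.45, "dz": 0, "ax": 0, "ay": 0, "az": -1.4, "hand": 42},
    {"dx": 0.17, "dy": 2.59, "dz": 0, "ax": 0, "ay": 0, "az": -1.4, "hand": 42},
    {"dx": 0.17, "dy": 2.59, "dz": 0, "ax": 0, "ay": 0, "az": -1.4, "hand": 42},
    {"dx": 0.17, "dy": 2.59, "dz": 0, "ax": 0, "ay": 0, "az": -1.4, "hand": 42}
  ]
}}

```text
clock: 24.32
tool_pos: [0.52, 0.3419, 0.1178]
eef_rot: [-0.011, 1.0, -0.001, -0.0]
contact_force: [-0.3, 0.4, -1.0]
opening: 0.568
```

```bash
python3 look.py w12 .52 .343 .08 .18 .07; python3 -c "
from h import *
s=r.get_state();print(s['tool_pos'],go([.5195,.343,.045],91.4)[:2])"
```

```text
24.325 [0.52   0.3419 0.1178] [-0.3  0.4 -1. ] 0.5678938947362502 qd 0.004
(array([512.1, 331.3]), array([124.5, 108.2]), -19.2) 0.11913767386279858 65962
[0.52008716 0.34190812 0.11784388] [array([0.009, 0.02 , 1.214]), array([-0.013, -0.001, -0.019])]
```

View pics/w12.png

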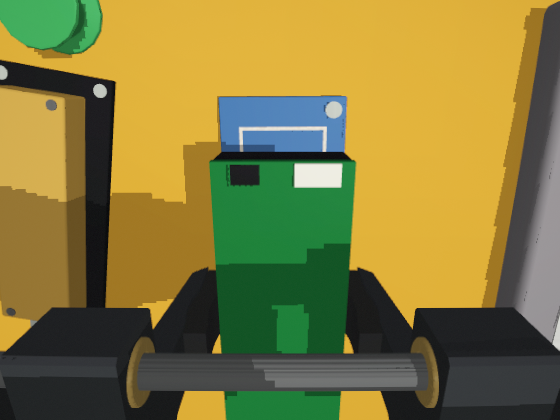

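```bash
python3 -c "
from h import *
f=np.load('w12.npz');m=eyes.camera_model('wrist');m['pose']=f['pose']
P=at_z(m,[[239,128],[326,128],[218,97],[346,97]],.005)
e=P[2]-P[3];a=np.arctan2(e[1],e[0]);print(np.degrees(a)+90)
t=a+np.pi/2;u=np.array([np.cos(t),np.sin(t)])
print(P[:2,:2].mean(0)+u*.062,P[2:,:2].mean(0)+u*.082)
"
```

```text
1.2346904399299774
[0.51907856 0.34214379] [0.52072813 0.34186884]
```

Call:
{"name": "servo_tool", "arguments": {
  "deltas": [
    {"dx": 0.01, "dy": 0.02, "dz": 0.2, "ax": 0, "ay": 0, "az": 0, "hand": 42},
    {"dx": 0.01, "dy": 0.02, "dz": 0.5, "ax": 0, "ay": 0, "az": 0, "hand": 42},
    {"dx": 0.01, "dy": 0.02, "dz": 0.8, "ax": 0, "ay": 0, "az": 0, "hand": 42},
    {"dx": 0.01, "dy": 0.02, "dz": 1.05, "ax": 0, "ay": 0, "az": 0, "hand": 42},
    {"dx": 0.01, "dy": 0.02, "dz": 1.2, "ax": 0, "ay": 0, "az": 0, "hand": 42},
    {"dx": 0.01, "dy": 0.02, "dz": 1.2, "ax": 0, "ay": 0, "az": 0, "hand": 42},
    {"dx": 0.01, "dy": 0.02, "dz": 1.2, "ax": 0, "ay": 0, "az": 0, "hand": 42}
  ]
}}

```text
clock: 25.25
tool_pos: [0.5195, 0.3449, 0.0464]
eef_rot: [-0.012, 1.0, 0.0, 0.0]
contact_force: [-0.1, 0.5, -1.2]
opening: 0.568
```

```bash
python3 -c "
from h import *
s=r.get_state();print(s['tool_pos'],go([.5195,.343,.0335],91.4)[:2])"
```

```text
[0.51949869 0.34488452 0.04635092] [array([ 0.001, -0.032,  0.214]), array([ 0.006,  0.007, -0.005])]
```

Call:
{"name": "servo_tool", "arguments": {
  "deltas": [
    {"dx": 0, "dy": -0.04, "dz": 0.08, "ax": 0, "ay": 0, "az": 0, "hand": 42},
    {"dx": 0, "dy": -0.04, "dz": 0.14, "ax": 0, "ay": 0, "az": 0, "hand": 42},
    {"dx": 0, "dy": -0.04, "dz": 0.18, "ax": 0, "ay": 0, "az": 0, "hand": 42},
    {"dx": 0, "dy": -0.04, "dz": 0.21, "ax": 0, "ay": 0, "az": 0, "hand": 42},
    {"dx": 0, "dy": -0.04, "dz": 0.22, "ax": 0, "ay": 0, "az": 0, "hand": 42},
    {"dx": 0, "dy": -0.04, "dz": 0.22, "ax": 0, "ay": 0, "az": 0, "hand": 42}
  ]
}}

```text
clock: 26.0
tool_pos: [0.5192, 0.3423, 0.033]
eef_rot: [-0.012, 1.0, 0.0, 0.0]
contact_force: [-0.2, -0.2, 1.8]
opening: 0.563
```

The board is resting on the pad (force +1.8 N, against −1.2 N while carried), so I'll release it.

Call:
{"name": "servo_tool", "arguments": {
  "deltas": [
    {"dx": 0, "dy": 0, "dz": 0, "ax": 0, "ay": 0, "az": 0, "hand": 56},
    {"dx": 0, "dy": 0, "dz": 0, "ax": 0, "ay": 0, "az": 0, "hand": 68},
    {"dx": 0, "dy": 0, "dz": 0, "ax": 0, "ay": 0, "az": 0, "hand": 80},
    {"dx": 0, "dy": 0, "dz": -0.1, "ax": 0, "ay": 0, "az": 0, "hand": 80},
    {"dx": 0, "dy": 0, "dz": -0.4, "ax": 0, "ay": 0, "az": 0, "hand": 80},
    {"dx": 0, "dy": 0, "dz": -0.9, "ax": 0, "ay": 0, "az": 0, "hand": 80},
    {"dx": 0, "dy": 0, "dz": -1.4, "ax": 0, "ay": 0, "az": 0, "hand": 80},
    {"dx": 0, "dy": 0, "dz": -1.9, "ax": 0, "ay": 0, "az": 0, "hand": 80},
    {"dx": 0, "dy": 0, "dz": -2.2, "ax": 0, "ay": 0, "az": 0, "hand": 80},
    {"dx": 0, "dy": 0, "dz": -2.2, "ax": 0, "ay": 0, "az": 0, "hand": 80}
  ]
}}

```text
clock: 27.25
tool_pos: [0.5199, 0.3427, 0.1665]
eef_rot: [-0.012, 1.0, 0.001, 0.001]
contact_force: [-0.2, -0.2, -0.4]
opening: 0.909
```

```bash
python3 look.py w13 .52 .343 .02 .04 .08; python3 -c "
from h import *
s=r.get_state();print(go([.511,.187,.165],82)[:2])"
```

```text
27.25 [0.5199 0.3427 0.1665] [-0.2 -0.2 -0.4] 0.9089895391234184 qd 0.041
(array([519.9, 342.7]), array([124.4,  50.2]), 1.3) 0.029092340081356638 11067
[array([ 2.000e-01, -2.581e+00,  1.000e-03]), array([0.004, 0.006, 1.56 ])]
```

View pics/w13.png

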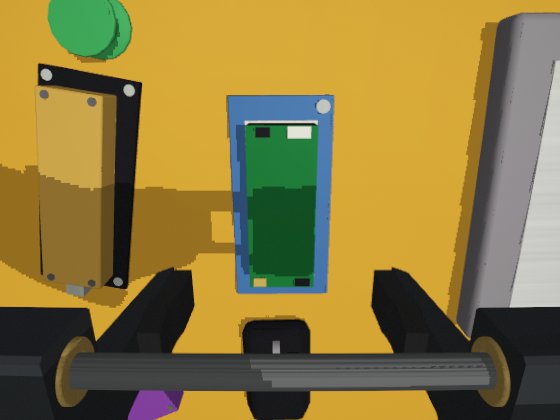

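The board is centred on the blue pad at (520, 343), yaw 1.3°. Next is the lock body.

Call:
{"name": "servo_tool", "arguments": {
  "deltas": [
    {"dx": 0.03, "dy": -0.35, "dz": 0, "ax": 0, "ay": 0, "az": 0.1, "hand": 86},
    {"dx": 0.07, "dy": -1, "dz": 0, "ax": 0, "ay": 0, "az": 0.5, "hand": 86},
    {"dx": 0.13, "dy": -1.7, "dz": 0, "ax": 0, "ay": 0, "az": 1, "hand": 86},
    {"dx": 0.18, "dy": -2.3, "dz": 0, "ax": 0, "ay": 0, "az": 1.4, "hand": 86},
    {"dx": 0.2, "dy": -2.58, "dz": 0, "ax": 0, "ay": 0, "az": 1.56, "hand": 86},
    {"dx": 0.2, "dy": -2.58, "dz": 0, "ax": 0, "ay": 0, "az": 1.56, "hand": 86},
    {"dx": 0.2, "dy": -2.58, "dz": 0, "ax": 0, "ay": 0, "az": 1.56, "hand": 86}
  ]
}}

```text
clock: 28.18
tool_pos: [0.511, 0.1894, 0.1646]
eef_rot: [0.068, 0.998, 0.001, 0.0]
contact_force: [0.4, -0.3, 0.9]
opening: 0.978
```

```bash
python3 look.py w14 .511 .188 .024 .04 .095; python3 -c "
from h import *
s=r.get_state();print(s['tool_pos'],go([.511,.187,.035],82.)[:2])"
```

```text
28.175 [0.511  0.1894 0.1646] [ 0.4 -0.3  0.9] 0.9781379975018973 qd 0.01
(array([516.3, 187.6]), array([159.2,  46.2]), -8.1) 0.03001728397009712 12349
[0.51090287 0.18944524 0.16464836] [array([-0.007, -0.045,  2.161]), array([ 0.019, -0.   ,  0.028])]
```

View pics/w14.png

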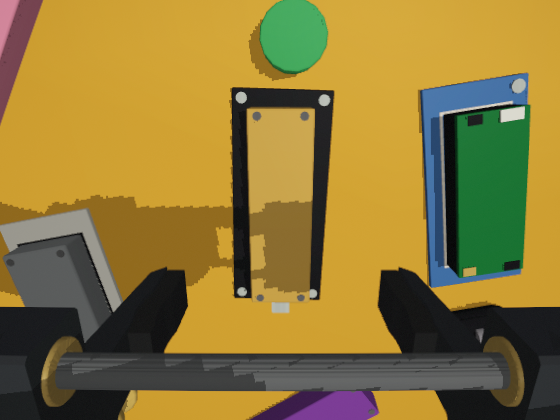

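Call:
{"name": "servo_tool", "arguments": {
  "deltas": [
    {"dx": 0.01, "dy": -0.02, "dz": 0.3, "ax": 0, "ay": 0, "az": 0.03, "hand": 86},
    {"dx": 0.01, "dy": -0.02, "dz": 0.7, "ax": 0, "ay": 0, "az": 0.03, "hand": 86},
    {"dx": 0.01, "dy": -0.02, "dz": 1.1, "ax": 0, "ay": 0, "az": 0.03, "hand": 86},
    {"dx": 0.01, "dy": -0.02, "dz": 1.5, "ax": 0, "ay": 0, "az": 0.03, "hand": 86},
    {"dx": 0.01, "dy": -0.02, "dz": 1.85, "ax": 0, "ay": 0, "az": 0.03, "hand": 86},
    {"dx": 0.01, "dy": -0.02, "dz": 2.07, "ax": 0, "ay": 0, "az": 0.03, "hand": 86},
    {"dx": 0.01, "dy": -0.02, "dz": 2.13, "ax": 0, "ay": 0, "az": 0.03, "hand": 86},
    {"dx": 0.01, "dy": -0.02, "dz": 2.13, "ax": 0, "ay": 0, "az": 0.03, "hand": 86},
    {"dx": 0.01, "dy": -0.02, "dz": 2.13, "ax": 0, "ay": 0, "az": 0.03, "hand": 86}
  ]
}}

```text
clock: 29.35
tool_pos: [0.5106, 0.1863, 0.0376]
eef_rot: [0.071, 0.997, 0.0, 0.001]
contact_force: [-0.6, -0.5, -0.2]
opening: 0.972
```

```bash
python3 -c "
from h import *
s=r.get_state();print(s['tool_pos'],go([.5105,.1884,.0355],81.9)[:2])"
```

```text
[0.51062996 0.18629643 0.03757166] [array([0.007, 0.034, 0.035]), array([ 0.008,  0.01 , -0.012])]
```

Call:
{"name": "servo_tool", "arguments": {
  "deltas": [
    {"dx": 0, "dy": 0.03, "dz": 0.03, "ax": 0, "ay": 0, "az": 0, "hand": 66},
    {"dx": 0, "dy": 0.03, "dz": 0.03, "ax": 0, "ay": 0, "az": 0, "hand": 52},
    {"dx": 0, "dy": 0.03, "dz": 0.03, "ax": 0, "ay": 0, "az": 0, "hand": 48},
    {"dx": 0, "dy": 0.03, "dz": 0.03, "ax": 0, "ay": 0, "az": 0, "hand": 44},
    {"dx": 0, "dy": 0.03, "dz": 0.03, "ax": 0, "ay": 0, "az": 0, "hand": 38},
    {"dx": 0, "dy": 0.03, "dz": 0.03, "ax": 0, "ay": 0, "az": 0, "hand": 38},
    {"dx": 0, "dy": 0.03, "dz": 0.03, "ax": 0, "ay": 0, "az": 0, "hand": 38}
  ],
  "newtons": 30
}}

```text
clock: 30.22
tool_pos: [0.5105, 0.1878, 0.0351]
eef_rot: [0.071, 0.997, 0.0, 0.0]
contact_force: [0.1, 0.5, 0.8]
opening: 0.521
```

Call:
{"name": "servo_tool", "arguments": {
  "deltas": [
    {"dx": 0, "dy": 0, "dz": -0.1, "ax": 0, "ay": 0, "az": 0, "hand": 38},
    {"dx": 0, "dy": 0, "dz": -0.25, "ax": 0, "ay": 0, "az": 0, "hand": 38},
    {"dx": 0, "dy": 0, "dz": -0.5, "ax": 0, "ay": 0, "az": 0, "hand": 38},
    {"dx": 0, "dy": 0, "dz": -0.8, "ax": 0, "ay": 0, "az": 0, "hand": 38},
    {"dx": 0, "dy": 0, "dz": -1.2, "ax": 0, "ay": 0, "az": 0, "hand": 38},
    {"dx": 0, "dy": 0, "dz": -1.5, "ax": 0, "ay": 0, "az": 0, "hand": 38},
    {"dx": 0, "dy": 0, "dz": -1.5, "ax": 0, "ay": 0, "az": 0, "hand": 38},
    {"dx": 0, "dy": 0, "dz": -1.5, "ax": 0, "ay": 0, "az": 0, "hand": 38}
  ]
}}

```text
clock: 31.22
tool_pos: [0.5102, 0.1876, 0.125]
eef_rot: [0.071, 0.997, -0.0, -0.0]
contact_force: [0.0, -0.7, -3.0]
opening: 0.522
```

```bash
python3 look.py w15 .511 .188 .08 .18 .07; python3 -c "
from h import *
s=r.get_state();print(s['tool_pos'],go([.506,-.16,.126],90.2)[:2])
p,d=eyes.snapshot('side');cv2.imwrite('pics/s15.png',cv2.resize(p[100:260,160:340,::-1],None,fx=4,fy=3.7))"
```

```text
31.225 [0.5102 0.1876 0.125 ] [ 0.  -0.7 -3. ] 0.5220132662343103 qd 0.015
(array([503.8, 190.5]), array([119.3, 119.1]), 34.1) 0.12030744283265857 48259
[0.50999168 0.18749266 0.1246643 ] [array([-0.757, -5.742, -0.019]), array([-0.006, -0.009, -1.395])]
```

View pics/w15.png

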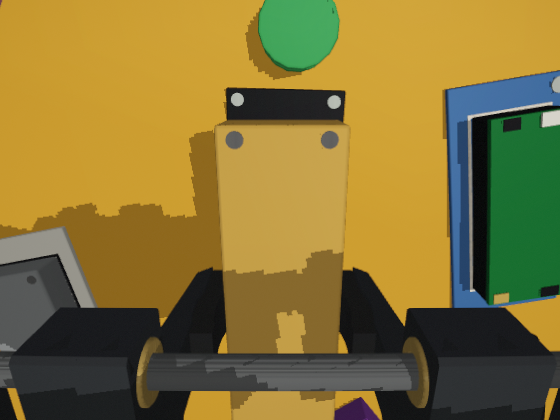

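View pics/s15.png

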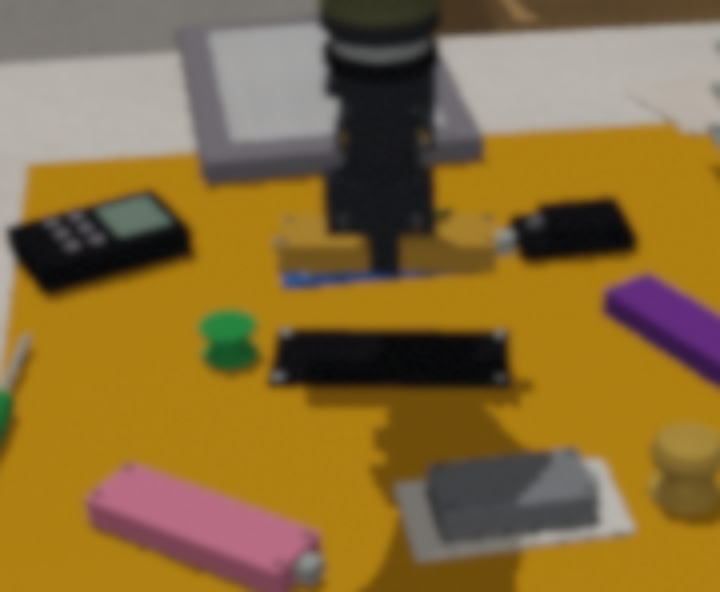

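The lock body is held level. Carrying it over to the brown pad, with its underside at about 96 mm it clears the motor.

Call:
{"name": "servo_tool", "arguments": {
  "deltas": [
    {"dx": -0.04, "dy": -0.25, "dz": 0, "ax": 0, "ay": 0, "az": 0, "hand": 38},
    {"dx": -0.11, "dy": -0.8, "dz": 0, "ax": 0, "ay": 0, "az": -0.2, "hand": 38},
    {"dx": -0.2, "dy": -1.5, "dz": 0, "ax": 0, "ay": 0, "az": -0.4, "hand": 38},
    {"dx": -0.29, "dy": -2.2, "dz": 0, "ax": 0, "ay": 0, "az": -0.6, "hand": 38},
    {"dx": -0.38, "dy": -2.9, "dz": 0, "ax": 0, "ay": 0, "az": -0.8, "hand": 38},
    {"dx": -0.48, "dy": -3.6, "dz": 0, "ax": 0, "ay": 0, "az": -1, "hand": 38},
    {"dx": -0.57, "dy": -4.3, "dz": 0, "ax": 0, "ay": 0, "az": -1.2, "hand": 38},
    {"dx": -0.65, "dy": -4.9, "dz": 0, "ax": 0, "ay": 0, "az": -1.4, "hand": 38},
    {"dx": -0.71, "dy": -5.4, "dz": 0, "ax": 0, "ay": 0, "az": -1.4, "hand": 38},
    {"dx": -0.75, "dy": -5.7, "dz": 0, "ax": 0, "ay": 0, "az": -1.4, "hand": 38}
  ]
}}

```text
clock: 32.58
tool_pos: [0.5048, -0.1606, 0.1245]
eef_rot: [-0.0, 1.0, -0.001, -0.001]
contact_force: [0.9, -0.0, -2.5]
opening: 0.523
```

Call:
{"name": "servo_tool", "arguments": {
  "deltas": [
    {"dx": 0, "dy": 0, "dz": 0, "ax": 0, "ay": 0, "az": 0, "hand": 38},
    {"dx": 0, "dy": 0, "dz": 0, "ax": 0, "ay": 0, "az": 0, "hand": 38},
    {"dx": 0, "dy": 0, "dz": 0, "ax": 0, "ay": 0, "az": 0, "hand": 38}
  ]
}}

```text
clock: 32.95
tool_pos: [0.5064, -0.1558, 0.1251]
eef_rot: [-0.003, 1.0, 0.0, -0.0]
contact_force: [0.6, -0.2, -1.7]
opening: 0.524
```

```bash
python3 look.py w16 .506 -.16 .08 .18 .07; python3 -c "
from h import *
s=r.get_state();print(s['tool_pos'],go([.506,-.16,.047],90.2)[:2])
m=eyes.camera_model('top')
p,d=eyes.snapshot('top');C=cloud(m,d);cv2.imwrite('pics/t16.png',p[:,:,::-1])
M=(C[...,2]>.11)&(C[...,2]<.128)&(abs(C[...,1]+.16)<.03);print(rect(C[M]))"
```

```text
32.95 [ 0.5064 -0.1558  0.1251] [ 0.6 -0.2 -1.7] 0.5244517707173106 qd 0.004
(array([ 499.6, -155.6]), array([119.6, 116.9]), 43.7) 0.12035808667202677 48603
[ 0.50646581 -0.15588183  0.12510715] [array([ 0.008, -0.069,  1.302]), array([ 0.006, -0.   ,  0.024])]
(array([ 512.8, -154.7]), array([156.6,  47.1]), 1.2)
```

View pics/w16.png

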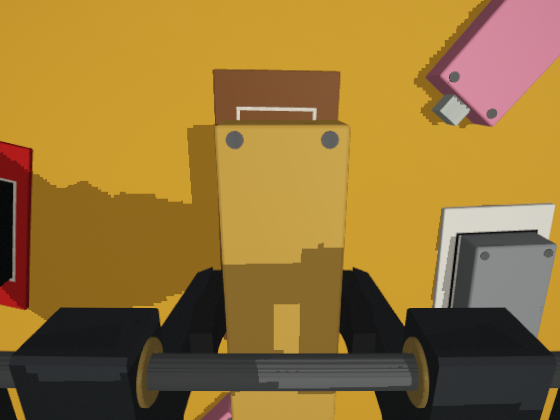

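```bash
python3 -c "
from h import *
f=np.load('w16.npz');m=eyes.camera_model('wrist');m['pose']=f['pose']
P=at_z(m,[[238,108],[316,110],[214,70],[340,72]],.005)
e=P[2]-P[3];a=np.arctan2(e[1],e[0]);print(np.degrees(a)+90)
t=0;u=np.array([np.cos(t),np.sin(t)])
print(P[:2,:2].mean(0)+u*.074,P[2:,:2].mean(0)+u*.098)
"
```

```text
-0.577151360569971
[ 0.50646113 -0.15901487] [ 0.50801667 -0.15902841]
```

Call:
{"name": "servo_tool", "arguments": {
  "deltas": [
    {"dx": 0.01, "dy": -0.07, "dz": 0.2, "ax": 0, "ay": 0, "az": 0, "hand": 38},
    {"dx": 0.01, "dy": -0.07, "dz": 0.5, "ax": 0, "ay": 0, "az": 0, "hand": 38},
    {"dx": 0.01, "dy": -0.07, "dz": 0.8, "ax": 0, "ay": 0, "az": 0, "hand": 38},
    {"dx": 0.01, "dy": -0.07, "dz": 1.1, "ax": 0, "ay": 0, "az": 0, "hand": 38},
    {"dx": 0.01, "dy": -0.07, "dz": 1.3, "ax": 0, "ay": 0, "az": 0, "hand": 38},
    {"dx": 0.01, "dy": -0.07, "dz": 1.3, "ax": 0, "ay": 0, "az": 0, "hand": 38},
    {"dx": 0.01, "dy": -0.07, "dz": 1.3, "ax": 0, "ay": 0, "az": 0, "hand": 38}
  ]
}}

```text
clock: 33.92
tool_pos: [0.5061, -0.1613, 0.0474]
eef_rot: [-0.002, 1.0, -0.0, 0.0]
contact_force: [-0.7, -0.7, -2.3]
opening: 0.513
```

```bash
python3 -c "
from h import *
s=r.get_state();print(s['tool_pos'],go([.506,-.16,.0342],90.2)[:2])"
```

```text
[ 0.50605503 -0.16133113  0.04736743] [array([0.001, 0.022, 0.219]), array([-0.   ,  0.005,  0.005])]
```

Call:
{"name": "servo_tool", "arguments": {
  "deltas": [
    {"dx": 0, "dy": 0.02, "dz": 0.08, "ax": 0, "ay": 0, "az": 0, "hand": 38},
    {"dx": 0, "dy": 0.02, "dz": 0.14, "ax": 0, "ay": 0, "az": 0, "hand": 38},
    {"dx": 0, "dy": 0.02, "dz": 0.18, "ax": 0, "ay": 0, "az": 0, "hand": 38},
    {"dx": 0, "dy": 0.02, "dz": 0.21, "ax": 0, "ay": 0, "az": 0, "hand": 38},
    {"dx": 0, "dy": 0.02, "dz": 0.22, "ax": 0, "ay": 0, "az": 0, "hand": 38},
    {"dx": 0, "dy": 0.02, "dz": 0.22, "ax": 0, "ay": 0, "az": 0, "hand": 38}
  ]
}}

```text
clock: 34.67
tool_pos: [0.5058, -0.1601, 0.0341]
eef_rot: [-0.002, 1.0, -0.0, 0.0]
contact_force: [-0.9, 1.2, 1.3]
opening: 0.523
```

Call:
{"name": "servo_tool", "arguments": {
  "deltas": [
    {"dx": 0, "dy": 0, "dz": 0, "ax": 0, "ay": 0, "az": 0, "hand": 52},
    {"dx": 0, "dy": 0, "dz": 0, "ax": 0, "ay": 0, "az": 0, "hand": 64},
    {"dx": 0, "dy": 0, "dz": 0, "ax": 0, "ay": 0, "az": 0, "hand": 78},
    {"dx": 0, "dy": 0, "dz": -0.1, "ax": 0, "ay": 0, "az": 0, "hand": 78},
    {"dx": 0, "dy": 0, "dz": -0.4, "ax": 0, "ay": 0, "az": 0, "hand": 78},
    {"dx": 0, "dy": 0, "dz": -0.9, "ax": 0, "ay": 0, "az": 0, "hand": 78},
    {"dx": 0, "dy": 0, "dz": -1.5, "ax": 0, "ay": 0, "az": 0, "hand": 78},
    {"dx": 0, "dy": 0, "dz": -2.1, "ax": 0, "ay": 0, "az": 0, "hand": 78},
    {"dx": 0, "dy": 0, "dz": -2.6, "ax": 0, "ay": 0, "az": 0, "hand": 78},
    {"dx": 0, "dy": 0, "dz": -2.6, "ax": 0, "ay": 0, "az": 0, "hand": 78}
  ]
}}

```text
clock: 35.92
tool_pos: [0.507, -0.1604, 0.1922]
eef_rot: [-0.002, 1.0, -0.0, 0.002]
contact_force: [0.7, -0.1, -0.4]
opening: 0.883
```

```bash
python3 look.py w17 .506 -.16 .02 .04 .1; python3 -c "
from h import *
m=eyes.camera_model('top')
p,d=eyes.snapshot('top');C=cloud(m,d);cv2.imwrite('pics/t17.png',p[:,:,::-1]);Z=C[...,2]
for n,x,y,lo,rr in(('bat',.511,-.373,.02,.048),('motor',.5645,-.002,.02,.065),('board',.5195,.343,.02,.075),('lock',.506,-.16,.02,.09),('reel',.395,.214,.015,.03),('jar',.6015,-.398,.02,.03)):
    M=(Z>lo)&(Z<.06)&(np.hypot(C[...,0]-x,C[...,1]-y)<rr);print(n,rect(C[M]),np.median(Z[M]).round(4))
"
```

```text
35.925 [ 0.507  -0.1604  0.1922] [ 0.7 -0.1 -0.4] 0.8832346577186666 qd 0.05
(array([ 511.8, -159.6]), array([159.6,  46.2]), 0.3) 0.029051230422685342 10372
bat (array([ 532.8, -399.2]), array([17.3, 15.1]), -19.6) 0.0272
motor (array([566.2,   0. ]), array([104.3,  53.8]), 3.1) 0.028
board (array([520.5, 343.8]), array([121.7,  52.6]), 1.0) 0.0287
lock (array([ 512.3, -158.7]), array([156.3,  46.3]), 0.3) 0.0279
reel (array([394.7, 214. ]), array([43.8, 42.1]), -47.7) 0.0294
jar (array([ 601.2, -397.9]), array([33.1, 32.4]), -49.0) 0.0439
```

View pics/w17.png

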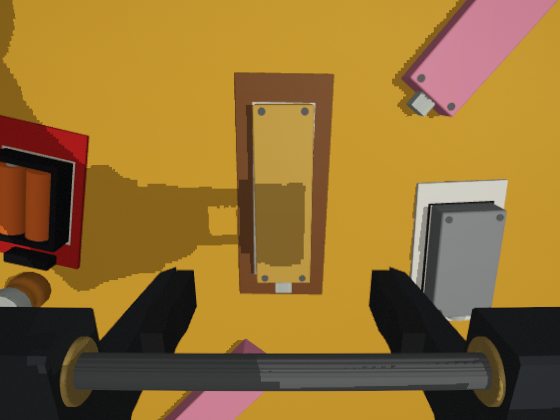

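View pics/t17.png

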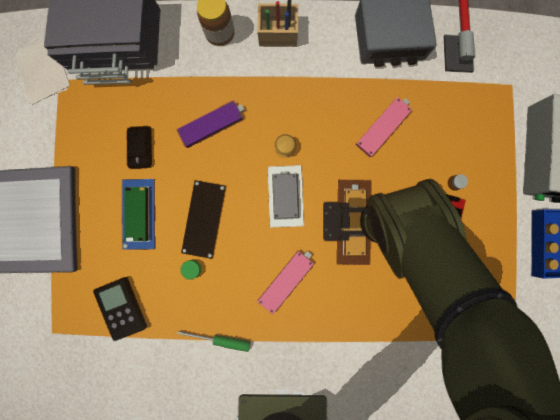

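The lock body centre is about (506, −160) with yaw 0.3°, and all parts are in place. I'll hold briefly so the arm settles, then hand in.

Call:
{"name": "servo_tool", "arguments": {
  "deltas": [
    {"dx": 0, "dy": 0, "dz": 0, "ax": 0, "ay": 0, "az": 0, "hand": 78},
    {"dx": 0, "dy": 0, "dz": 0, "ax": 0, "ay": 0, "az": 0, "hand": 78},
    {"dx": 0, "dy": 0, "dz": 0, "ax": 0, "ay": 0, "az": 0, "hand": 78}
  ]
}}

```text
clock: 36.4
tool_pos: [0.5055, -0.1599, 0.1893]
eef_rot: [-0.002, 1.0, 0.0, -0.001]
contact_force: [-0.0, 0.6, 0.3]
opening: 0.884
```

```bash
python3 -c "
from h import *
print(r.finish_job())"
```

```text
the job is handed in; nothing more can be done
None
```

All four parts are on their places, set down and let go in the order you gave: battery on red, motor on white, board on blue, lock body on brown. I handed the job in at about 36 s of the 131 s allowed; it reports no verdict.

**Motor, board and lock body:** the last camera checks put each within about 2 mm and 1° of its pad's centre and direction. Each lies flat, with its top at about 29 mm as expected.

**Reel and jar:** both read within 1 mm of where they started.

**Battery:** its last numeric check failed. The arm hid it from the top camera in the final picture. An earlier wrist-camera measurement right after release took in the contact block, so it gave no clean centre, though the yaw of −13.4° and top height of 29 mm were right. The pictures show it flat inside the cradle's outline, about 1–2 mm toward the contact block.

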